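Weigh the sleeves on the two-pan balance

ROBOT

A 7-joint arm with a two-finger parallel gripper is mounted at the origin on a cart in front of the work surface, level with it; the furniture and walls round the work are solid. World frame = base frame: x ahead of the robot, y to its left, z up, the work surface at z = 0. Lengths are in m, angles in rad, forces in N, time in s.
With the tool pointing down it reaches from about 0.4 to 0.85 m from the base axis. Payload 4.5 kg.
Tool frame: the origin (TCP) lies between the finger pads; the fingertips stand r.finger_overhang ahead of it and the grasp point (between the pads) lies 8 mm behind it (r.finger_overhang is the distance from the TCP to the fingertips, in m); z points along the fingers, x is the direction in which the jaws open and shut, and the axes are right-handed (so a half turn about z gives the same grasp; the last joint's range is limited). The gripper opens to 88 mm and grips with 3 to 60 N. Pads are 18 mm wide; open, the fingers measure 123 mm over their backs; the gripper's body (75 mm by 187 mm) begins 45 mm behind the grasp point.
Start: joints at [1.147, 0.689, -0.195, 1.565, 0.157, 0.902, -0.215], TCP at [0.276, -0.561, 0.25] pointing down, gripper open.
Joint ranges: [-3.01, 3.01], [-0.46, 2.08], [-1.47, 1.51], [0.13, 2.56], [-1, 4.14], [0.04, 2.09], [-2.66, 2.66]. Speed limits (rad/s): [2.57, 2.57, 3.14, 3.14, 3.14, 3.14, 3.14].

INTERFACE

Orientations are given as a unit quaternion [x, y, z, w].
In Python, from plant import r gives the robot as it stands.
- The arm moves only by the tool move_arm, never from a script. Its argument "targets" is a list that holds one entry, the list of rows, each a list of 7 numbers: the turn, a rotation vector about the world's x, y, z in rad, then the shift along the world's x, y, z in m, then the opening, from 0 (shut) to 1 (fully open). A call has 1 to 5 rows; each row shifts and turns the pose as measured when the row begins; what a row does not reach is not made up. A row lasts 1/10 s, in which the tool goes at most 50 mm and 8.59 degrees, less where a joint would pass 70% of its speed; a pose out of reach is approached as far as the arm can. A call with a gripper value outside its range is refused whole. The fingers move at their own pace and stop on an object; "force" is the grip in N (left out, the last holds). Time passes only in rows, so rows that do not move let the fingers close. It gives the time, the measured TCP pose, the force and the opening at its end, in the units of the state.
- r.get_state(): the state, without advancing time (a new reading comes with each control period).
- r.snapshot(name): name is "side" or "top"; returns a dict with "frame" (400x640x3 uint8, red, green, blue), "K" (3x3 intrinsics, pixels), "T" (4x4, takes a point from camera to world coordinates). Camera axes: x right, y up, looking along -z (the intrinsics and any distortion apply to the point x, -y, -z); pixel columns grow to the right and rows downward; lengths in m; the calibration is good to about 2 mm. A picture is of the moment at which its call begins. There is no depth.
- r.finish_job(): hands the job in, once; it reports no verdict.
Trained networks look in a picture, given as the dict that the camera call returned (one of the last four; its "shot" number tells which), for a name from the list of things; names that differ only in an ending like _2 or _b are one class to them, and where a whole thing is asked for, a point or a joint stands for the part that bears it (a point fixed in the world has none). Each returns a list of dicts, best first, with "score" (0 to 1); they miss things now and then, are a little off and sometimes report something else, mostly with a low value. They report only what shows in the picture. A call takes as long as a camera call. They do not tell look-alikes from the thing itself.
- r.find_in(picture, query): "centre" ([row, column] in pixels, amid what is visible of it).
The state is a dict: "clock": time; "q": joint angles; "qd": joint speeds; "joint_torque": joint torques, N m; "tool_pos": TCP position; "eef_rot": TCP orientation; "contact_force": force on the tool from outside, world axes, zero at the start; "moment": the same for the moment, N m; "opening": opening from 0.0 (shut) to 1.0 (fully open).
Only numpy, scipy, OpenCV 4.12 (cv2) and the standard library are available. Lean on these libraries where they do the work, as an engineer would, in place of code of your own. Each camera call takes 0.05 s, during which the arm holds its last target. There are 200 camera calls.

TASK

Weigh the steel sleeves that stand on the bench: take the hub that was left on the weights pan off and set it down flat, boss up, in the grey parts tray, lay every sleeve on its side in a cradle of its own on the cradle pan, seated in both V plates, and load brass weights into the other pan until the beam stays level. Leave the weights you do not need on the bench, and do not disturb the jar, the tape roll or the wooden block.

Things in the scene. Friction and masses are not known exactly. Their poses are not given: they have to be found in the camera images.
- beam (a joint): tilt of the balance beam (rad): 0 level, positive when the cradle pan hangs low, negative when the weights pan is low; stops at +-0.13. A surplus of 100 g in one pan tilts it by 0.05, 200 g by 0.10, 300 g or more goes to the stop; where on a pan a thing lies makes no difference. Each pan centre is 160 mm from the pivot, so it sinks or rises by up to 21 mm, and stays level
- balance: grey base of the two-pan balance, fixed to the bench; origin at the centre of its underside, y axis along the beam towards the cradle pan, x axis away from the robot. An upright white index plate with black marks and a pointer stands at its middle, up to 165 mm high; with the beam level the pans' plates are 100 mm above the bench
- pan_floor (a point): centre of the floor of the weights pan, an open metal pan, 130 mm (x) by 150 mm (y) outside, with a 4 mm wall standing 12 mm above its floor; axes as the base's
- tray_in (a point): centre of the inner floor of the shallow grey parts tray, 130 x 130 mm outside, 30 mm high, 3 mm walls, fixed on the bench; x and y axes along its walls
- hub_mid (a point): loose turned steel hub left lying on the weights pan: flange 66 mm across and 14 mm thick, with a round boss 36 mm across and 24 mm high on it (38 mm in all); weighs 380 g. The point is on its axis, 19 mm above its underside; z axis up through the boss
- cradle_0 (a point): outer one of the three side-by-side V cradles on the cradle pan (60 mm apart, on a flat metal plate 100 x 190 mm): two upright steel V plates, 5 mm thick, 62 mm apart between their middles, with nothing between them down to the pan plate. The point is where the axis of a seated sleeve's shank passes midway between the two V plates, 36 mm above the pan plate; the V tops are 2 mm lower than the point and 44 mm apart. x axis along the cradle (away from the robot)
- cradle_1 (a point): middle one of the three side-by-side V cradles on the cradle pan (60 mm apart, on a flat metal plate 100 x 190 mm): two upright steel V plates, 5 mm thick, 62 mm apart between their middles, with nothing between them down to the pan plate. The point is where the axis of a seated sleeve's shank passes midway between the two V plates, 36 mm above the pan plate; the V tops are 2 mm lower than the point and 44 mm apart. x axis along the cradle (away from the robot)
- cradle_2 (a point): inner one of the three side-by-side V cradles on the cradle pan (60 mm apart, on a flat metal plate 100 x 190 mm): two upright steel V plates, 5 mm thick, 62 mm apart between their middles, with nothing between them down to the pan plate. The point is where the axis of a seated sleeve's shank passes midway between the two V plates, 36 mm above the pan plate; the V tops are 2 mm lower than the point and 44 mm apart. x axis along the cradle (away from the robot)
- sleeve_long_a_mid (a point): loose steel sleeve (spacer), a round shank 28 mm across and 108 mm long on a hexagonal head 36 mm across flats and 12 mm thick; it starts standing upright on its head. It weighs a whole number of hundreds of grams. The point is the middle of the shank, on its axis, 66 mm above the underside of the head; its z axis runs along the sleeve from head to free end.
- sleeve_long_b_mid (a point): loose steel sleeve (spacer), a round shank 28 mm across and 108 mm long on a hexagonal head 36 mm across flats and 12 mm thick; it starts standing upright on its head. It weighs a whole number of hundreds of grams. The point is the middle of the shank, on its axis, 66 mm above the underside of the head; its z axis runs along the sleeve from head to free end.
- sleeve_short_mid (a point): loose steel sleeve (spacer), a round shank 28 mm across and 88 mm long on a hexagonal head 36 mm across flats and 12 mm thick; it starts standing upright on its head. It weighs a whole number of hundreds of grams. The point is the middle of the shank, on its axis, 56 mm above the underside of the head; its z axis runs along the sleeve from head to free end.
- weight_large_0_mid (a point): loose brass weight of 200 g: round body 34 mm across and 26 mm high, a 4 mm neck, then a grip knob 16 mm across and 18 mm high on top (48 mm in all). The point is half-way up, 24 mm above its underside; its z axis runs up through the knob (up while it stands).
- weight_large_1_mid (a point): loose brass weight of 200 g: round body 34 mm across and 26 mm high, a 4 mm neck, then a grip knob 16 mm across and 18 mm high on top (48 mm in all). The point is half-way up, 24 mm above its underside; its z axis runs up through the knob (up while it stands).
- weight_large_2_mid (a point): loose brass weight of 200 g: round body 34 mm across and 26 mm high, a 4 mm neck, then a grip knob 16 mm across and 18 mm high on top (48 mm in all). The point is half-way up, 24 mm above its underside; its z axis runs up through the knob (up while it stands).
- weight_small_0_mid (a point): loose brass weight of 100 g: round body 26 mm across and 22 mm high, a 4 mm neck, then a grip knob 16 mm across and 16 mm high on top (42 mm in all). The point is half-way up, 21 mm above its underside; its z axis runs up through the knob (up while it stands).
- weight_small_1_mid (a point): loose brass weight of 100 g: round body 26 mm across and 22 mm high, a 4 mm neck, then a grip knob 16 mm across and 16 mm high on top (42 mm in all). The point is half-way up, 21 mm above its underside; its z axis runs up through the knob (up while it stands).
- screw_jar: bystander: pale jar with a red screw lid, 63 mm across and 87 mm high, origin under its centre; leave alone
- tape_roll: bystander: roll of wide grey tape lying flat, 99 mm across and 48 mm high, origin under its centre; leave alone
- wood_block: bystander: dark wooden block 50 x 75 x 51 mm, origin under its centre; leave alone
There are look-alikes about, which are no part of the job. Leave any turquoise look-alike of the part that bears weight_large_2_mid alone. What is shaped like the part that bears hub_mid but purple is not meant.

How it is judged:
By the outcome, as a careful person would: the job done as asked, in the order asked, and still so for the second after the job is handed in, with the robot touching nothing.
Of sleeve_long_a, sleeve_long_b, sleeve_short only 2 to 3 are there at a start; the rules pass over those that are not, and their reading is None.
At some moment in a run one of weight_large_0, weight_large_1, weight_large_2, weight_small_0, weight_small_1 may be knocked a few centimetres aside while the robot is not near it.
Once in a run the grip may slacken for a moment while it holds something.
It also fails if it takes over 210 s, if anything falls off the work surface, if the arm or the gripper's body presses on something with over 40 N, if the wrist force passes 120 N, or if a joint passes its speed limit or range.

## Working session

There is one attempt and no reset: what is moved stays moved. The work goes in short steps, Python scripts to look and compute and a tool call to move; the robot and the scene stay as the last step left them, time stands still between calls to the robot, and variables do not carry over. Pictures are saved under pics/ and viewed, about 12 in all and at most 16, crops included, and the job is handed in when it is done.

Besides the shell and the picture viewer there is one more tool, called after "Request:" as a command line: name --argument value ..., lists and objects as JSON in quotes. move_arm: Moves the arm, as the interface text tells. Its arguments: {"type":"object","properties":{"targets":{"type":"array","items":{"type":"array","items":{"type":"array","items":{"type":"number"}}}},"force":{"type":"number"}},"required":["targets"]}

```bash
mkdir -p pics; ls; cat > h.py <<'E'
import sys; sys.path.insert(0,'.')
from plant import r
import numpy as np, cv2
def shot(n,name=None):
    p=r.snapshot(n)
    if name: cv2.imwrite(f'pics/{name}.png',p['frame'][:,:,::-1])
    return p
def ray(p,rc):
    K,T=np.array(p['K']),np.array(p['T'])
    d=np.linalg.solve(K,[rc[1],rc[0],1]); d=T[:3,:3]@[d[0],-d[1],-d[2]]
    return T[:3,3],d
def at_z(p,rc,z):
    o,d=ray(p,rc); return o+d*(z-o[2])/d[2]
def proj(p,X):
    K,T=np.array(p['K']),np.array(p['T'])
    c=T[:3,:3].T@(np.array(X)-T[:3,3]); u=K@[c[0],-c[1],-c[2]]; return u[1]/u[2],u[0]/u[2]
def tri(p1,a,p2,b):
    o1,d1=ray(p1,a);o2,d2=ray(p2,b)
    A=np.stack([d1,-d2],1); s=np.linalg.lstsq(A,o2-o1,rcond=None)[0]
    x,y=o1+d1*s[0],o2+d2*s[1]; return (x+y)/2,np.linalg.norm(x-y)
E
python3 - <<'E'
from h import *
print(r.finger_overhang); s=r.get_state(); print(s)
for n in('top','side'):
    p=shot(n,n+'0'); print(n,{k:v for k,v in p.items() if k not in('frame',)})
    for q in ['hub_mid','cradle_0','pan_floor','tray_in','sleeve_long_a_mid','sleeve_short_mid','weight_large_0_mid','weight_small_0_mid','balance','screw_jar','tape_roll','wood_block']:
        print(q,[(np.round(d['centre']).tolist(),round(d['score'],2)) for d in r.find_in(p,q)])
E
```

```text
pics
0.011
{'clock': 0.0, 'q': array([ 1.14680301,  0.69002365, -0.19451133,  1.56635387,  0.15731645,
        0.90244742, -0.21508487]), 'qd': array([-5.13438067e-04, -1.83192411e-03, -1.07036657e-03, -5.83361951e-04,
        1.65016782e-03,  1.20501564e-06, -5.54822781e-04]), 'joint_torque': array([ 1.92205935e-04, -5.27559328e+01, -1.26730442e+00, -1.53426558e+01,
       -5.26957749e-02,  6.63872706e-03,  1.45995741e-04]), 'tool_pos': array([ 0.27591743, -0.56012176,  0.24888255]), 'eef_rot': array([ 8.49136676e-01, -5.28172377e-01, -8.14826269e-04, -4.26175722e-04]), 'contact_force': array([-0.24247162,  0.47592413, -0.55517724]), 'moment': array([0.01087925, 0.00671354, 0.01378121]), 'opening': 1.0004553867656727}
top {'K': array([[457.61873253,   0.        , 320.30521693],
       [  0.        , 457.61873253, 203.424904  ],
       [  0.        ,   0.        ,   1.        ]]), 'T': array([[ 0.01754401,  0.9861    , -0.16522411,  0.33854057],
       [-0.99983207,  0.01642737, -0.00812251, -0.04933384],
       [-0.00529541,  0.16533886,  0.9862226 ,  1.69887048],
       [ 0.       
[... 750 characters left out ...]
68414],
       [-0.39499924, -0.33501011,  0.85542026,  1.19994844],
       [-0.01227789,  0.93298107,  0.35971597,  0.63941113],
       [ 0.        ,  0.        ,  0.        ,  1.        ]]), 'shot': 2}
hub_mid [([190.0, 323.0], 0.81), ([286.0, 330.0], 0.49)]
cradle_0 [([219.0, 272.0], 0.81)]
pan_floor [([193.0, 334.0], 0.59)]
tray_in [([190.0, 380.0], 0.91), ([219.0, 271.0], 0.3)]
sleeve_long_a_mid [([261.0, 364.0], 0.95), ([290.0, 222.0], 0.17)]
sleeve_short_mid [([284.0, 330.0], 0.77)]
weight_large_0_mid [([216.0, 388.0], 0.61)]
weight_small_0_mid []
balance [([225.0, 294.0], 0.96)]
screw_jar [([290.0, 223.0], 0.9), ([218.0, 271.0], 0.72)]
tape_roll [([234.0, 242.0], 0.89)]
wood_block []
```

```bash
python3 - <<'E'
import cv2
t=cv2.imread('pics/top0.png');s=cv2.imread('pics/side0.png')
cv2.imwrite('pics/t1.png',cv2.resize(t[110:310,170:470],None,fx=2.66,fy=2.66,interpolation=cv2.INTER_CUBIC))
cv2.imwrite('pics/s1.png',cv2.resize(s[120:340,180:480],None,fx=2.66,fy=2.66,interpolation=cv2.INTER_CUBIC))
E
```

```text
(no output)
```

View pics/t1.png

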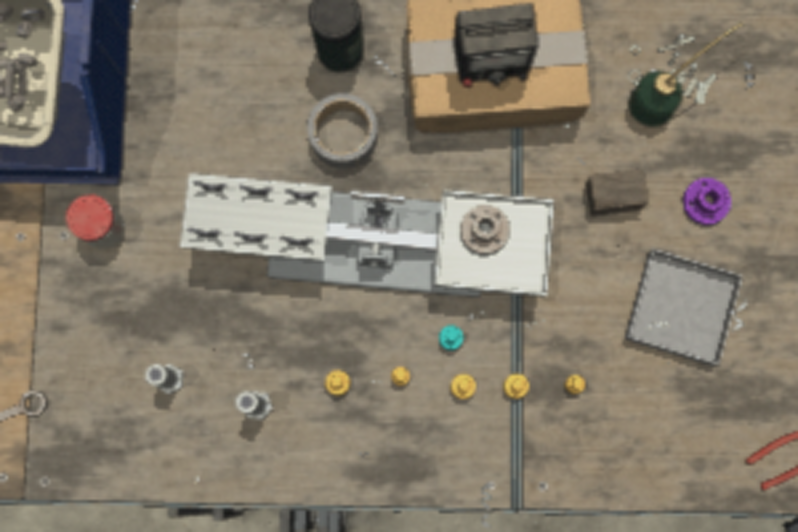

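View pics/s1.png

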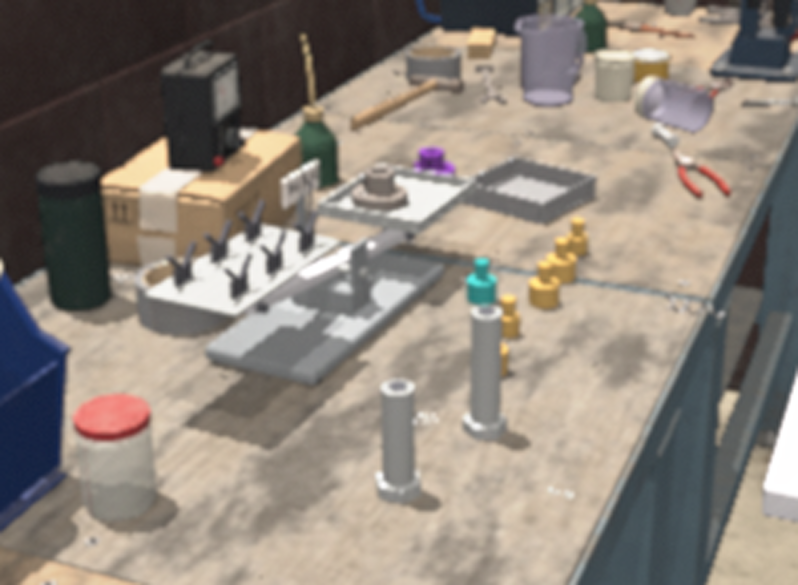

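Both views show two sleeves standing on their heads. The short one is at top crop (165,378) and the long one at (253,404). The five brass weights sit in a row, with the turquoise look-alike behind them. The hub is on the lowered weights pan, the grey tray is at the right, and the purple look-alike is at (707,200).

```bash
cat >> h.py <<'E'
def blobs(p,lo,hi,amin=15):
    m=cv2.inRange(cv2.cvtColor(p['frame'],cv2.COLOR_RGB2HSV),np.array(lo),np.array(hi))
    n,l,s,c=cv2.connectedComponentsWithStats(m); return [(c[i][::-1],s[i]) for i in range(1,n) if s[i][4]>=amin]
E
python3 - <<'E'
from h import *
p=shot('top');q=shot('side')
f=lambda u,v:(110+(v+.5)/2.66-.5,170+(u+.5)/2.66-.5)
g=lambda u,v:(120+(v+.5)/2.66-.5,180+(u+.5)/2.66-.5)
print('yellow top');
for c,s in blobs(p,(18,120,100),(30,255,255)): print(at_z(p,c,.022).round(4),s)
print('side')
for c,s in blobs(q,(18,120,100),(30,255,255)): print(at_z(q,c,.022).round(4),s)
P=lambda n,*a:print(n,*[x.round(4) if hasattr(x,'round') else x for x in a])
P('short top',*tri(p,f(156,374),q,g(398,388)), at_z(p,f(156,374),.1))
P('short head',at_z(q,g(398,488),.006))
P('long top',*tri(p,f(246,401),q,g(486,314)),at_z(p,f(246,401),.12))
P('long head',at_z(q,g(485,427),.006))
P('hub',*tri(p,f(485,226),q,g(381,172)),at_z(p,f(485,228),.079+.038))
P('pan',[at_z(p,f(*c),.091).round(4) for c in[(443,193),(553,200),(548,293),(436,290)]])
P('cradle plate',[at_z(p,f(*c),.121).round(4) for c in[(188,174),(331,187),(326,258),(181,246)]])
P('V tops',[at_z(p,f(*c),.121+.025).round(4) for c in[(211,188),(257,192),(302,196),(206,236),(251,240),(297,244)]])
P('tray rim',[at_z(p,f(*c),.03).round(4) for c in[(652,252),(740,275),(717,364),(628,339)]])
P('index',*tri(p,f(378,195),q,g(300,170)))
for n,c,z in [('jar',(90,218),.087),('tape',(343,130),.048),('turq',(451,338),.024),('purple',(707,200),.03),('block',(617,192),.05),('box',(498,125),.0),('device',(497,80),.1)]: P(n,at_z(p,f(*c),z))
E
```

```text
yellow top
[0.4327 0.0481 0.022 ] [292 249  10  10  68]
[ 0.4434 -0.0378  0.022 ] [317 248   7   7  36]
[ 0.4305 -0.1247  0.022 ] [340 251   9   9  66]
[ 0.4322 -0.1967  0.022 ] [359 251  10   9  68]
[ 0.4365 -0.2773  0.022 ] [382 251   8   7  40]
side
[ 0.5249 -1.0497  0.022 ] [419 144  12   6  56]
[ 0.43   -0.1764  0.022 ] [380 203  20  33 292]
[ 0.4397 -0.0313  0.022 ] [369 232   6  15  58]
[0.5223 0.6281 0.022 ] [186 372  30  21 257]
short top [0.4349 0.2817 0.0979] 0.0013 [0.4354 0.2816 0.1   ]
short head [0.4325 0.2879 0.006 ]
long top [0.401  0.1597 0.1175] 0.0012 [0.4015 0.1595 0.12  ]
long head [0.398  0.1644 0.006 ]
hub [ 0.6354 -0.1473  0.1201] 0.0014 [ 0.634  -0.1472  0.117 ]
pan [array([ 0.6859, -0.0919,  0.091 ]), array([ 0.6787, -0.2402,  0.091 ]), array([ 0.5523, -0.2332,  0.091 ]), array([ 0.5538, -0.0841,  0.091 ])]
cradle plate [array([0.6997, 0.2481, 0.121 ]), array([0.6852, 0.0575, 0.121 ]), array([0.5897, 0.0615, 0.121 ]), array([0.6025, 0.2528, 0.121 ])]
V tops [array([0.6758, 0.2125, 0.146 ]), array([0.6714, 0.1522, 0.146 ]), array([0.6671, 0.0933, 0.146 ]), array([0.612 , 0.2162, 0.146 ]), array([0.6077, 0.1576, 0.146 ]), array([0.6035, 0.0978, 0.146 ])]
tray rim [array([ 0.6202, -0.3845,  0.03  ]), array([ 0.59  , -0.5056,  0.03  ]), array([ 0.4665, -0.4707,  0.03  ]), array([ 0.4986, -0.3496,  0.03  ])]
index [ 0.666  -0.0063  0.1647] 0.0
jar [0.6445 0.3841 0.087 ]
tape [0.783  0.0478 0.048 ]
turq [ 0.4964 -0.1071  0.024 ]
purple [ 0.6952 -0.4625  0.03  ]
block [ 0.7002 -0.3335  0.05  ]
box [ 0.8069 -0.1723  0.    ]
device [ 0.8426 -0.1634  0.1   ]
```

Request:
move_arm --targets '[[[0,0,-0.1,0.03,0.035,0.01,1],[0,0,-0.12,0.03,0.035,0.01,1],[0,0,-0.12,0.03,0.035,0,1],[0,0,-0.12,0.03,0.035,0,1],[0,0,0,0.03,0.035,0,1]]]' --force 30

```text
clock: 1.9
tool_pos: [0.4222, -0.3879, 0.2702]
eef_rot: [-0.692, 0.721, -0.0, -0.002]
contact_force: [0.9, 0.6, -0.4]
opening: 0.997
```

Request:
move_arm --targets '[[[0,0,0,0.03,0.035,0,1],[0,0,0,0.03,0.035,0,1],[0,0,0,0.03,0.035,0,1],[0,0,0,0.03,0.035,0,1],[0,0,0,0.03,0.035,0,1]]]'

```text
clock: 2.4
tool_pos: [0.5779, -0.2048, 0.2712]
eef_rot: [-0.692, 0.722, -0.001, -0.002]
contact_force: [0.5, -0.1, -0.1]
opening: 1.0
```

Request:
move_arm --targets '[[[0,0,-0.03,0.029,0.029,-0.02,1],[0,0,0,0.028,0.028,-0.03,1],[0,0,0,0,0,-0.04,1],[0,0,0,0,0,-0.03,1],[0,0,0,0,0,0,1]]]'

```text
clock: 2.9
tool_pos: [0.6436, -0.1331, 0.1498]
eef_rot: [-0.687, 0.727, -0.003, 0.004]
contact_force: [-0.1, 1.2, -0.0]
opening: 0.999
```

```bash
python3 - <<'E'
from h import *
p=shot('top');q=shot('side')
a=cv2.resize(p['frame'][130:270,290:430],None,fx=4,fy=4,interpolation=2);b=cv2.resize(q['frame'][110:250,250:390],None,fx=4,fy=4,interpolation=2)
a=a[:,:395];b=b[:,:]
cv2.imwrite('pics/hub1.png',np.hstack([a[:,:395],b[:,100:500]])[:,:,::-1]); print(r.get_state()['tool_pos'])
E
```

```text
[ 0.64585186 -0.135068    0.15394132]
```

View pics/hub1.png

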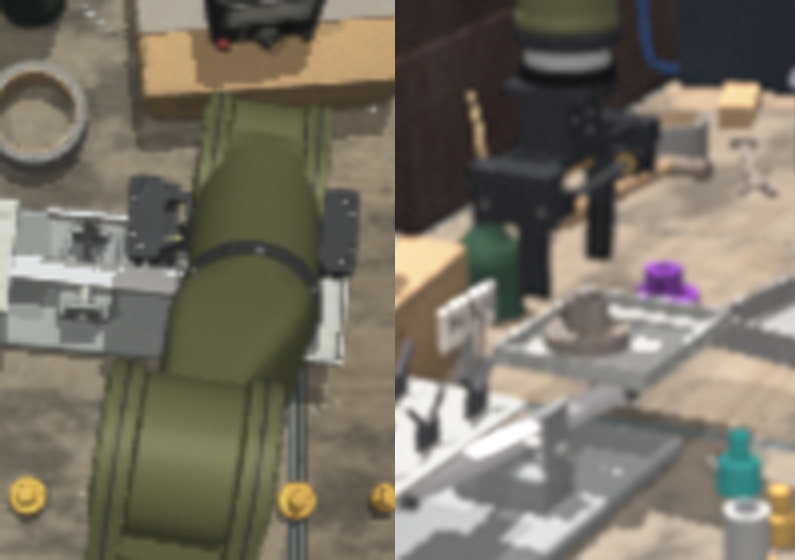

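The hub is still seated on the low pan and the gripper is above it, about 12 mm off. I'll correct that and go down.

Request:
move_arm --targets '[[[0,0,0,-0.011,-0.012,0,1],[0,0,0,0,0,0,1],[0,0,0,0,0,-0.02,1],[0,0,0,0,0,0,1]]]'

```text
clock: 3.4
tool_pos: [0.6364, -0.1535, 0.1416]
eef_rot: [-0.684, 0.729, -0.012, 0.008]
contact_force: [-0.1, -0.1, -0.3]
opening: 0.997
```

```bash
cat >> h.py <<'E'
from scipy.spatial.transform import Rotation as Ro
def down(jaw):  # tool down, jaw direction angle (rad) of tool x
    x=np.array([np.cos(jaw),np.sin(jaw),0]); z=np.array([0,0,-1.]); return Ro.from_matrix(np.stack([x,np.cross(z,x),z],1))
def err(pos,R):
    s=r.get_state(); c=Ro.from_quat(s['eef_rot']); v=(R*c.inv()).as_rotvec()
    print('turn',v.round(3),'shift',(np.array(pos)-s['tool_pos']).round(4),'F',np.round(s['contact_force'],1),'open',round(s['opening'],3),'t',round(s['clock'],2))
E
python3 - <<'E'
from h import *
err((.6345,-.1475,.106),down(-1.638))
E
```

```text
turn [ 0.006  0.028 -0.003] shift [-0.0019  0.006  -0.0356] F [-0.1 -0.1 -0.3] open 0.997 t 3.4
```

Request:
move_arm --targets '[[[0.006,0.028,0,-0.002,0.006,-0.012,1],[0,0,0,0,0,-0.01,1]]]'

```text
clock: 3.6
tool_pos: [0.6365, -0.1486, 0.1227]
eef_rot: [-0.683, 0.73, -0.002, 0.002]
contact_force: [-0.2, 0.4, 0.5]
opening: 0.999
```

```bash
python3 - <<'E'
from h import *
err((.6345,-.1475,.106),down(-1.638))
E
```

```text
turn [ 0.001  0.005 -0.001] shift [-0.002   0.0011 -0.0167] F [-0.2  0.4  0.5] open 0.999 t 3.6
```

Request:
move_arm --targets '[[[0,0.004,0,-0.002,0.001,-0.009,1],[0,0,0,0,0,-0.006,1]]]'

```text
clock: 3.8
tool_pos: [0.6346, -0.1472, 0.1065]
eef_rot: [-0.684, 0.73, -0.0, 0.0]
contact_force: [-0.3, -0.2, 0.1]
opening: 1.0
```

Request:
move_arm --targets '[[[0,0,0,0,0,0,0.3],[0,0,0,0,0,0,0.3],[0,0,0,0,0,0,0.3],[0,0,0,0,0,0,0.3],[0,0,0,0,0,0,0.3]]]' --force 40

```text
clock: 4.3
tool_pos: [0.634, -0.147, 0.1054]
eef_rot: [-0.684, 0.73, 0.0, -0.001]
contact_force: [1.3, -0.2, -0.5]
opening: 0.704
```

```bash
python3 - <<'E'
from h import *
err((.6345,-.1475,.106),down(-1.638))
E
```

```text
turn [ 0.001 -0.001 -0.002] shift [ 0.0005 -0.0005  0.0006] F [ 1.3 -0.2 -0.5] open 0.704 t 4.3
```

Request:
move_arm --targets '[[[0,0,0,0,0,0,0],[0,0,0,0,0,0,0],[0,0,0,0,0,0,0],[0,0,0,0,0,0,0],[0,0,0,0,0,0,0]]]' --force 40

```text
clock: 4.8
tool_pos: [0.634, -0.1471, 0.1056]
eef_rot: [-0.684, 0.73, 0.0, -0.0]
contact_force: [-0.0, -0.7, -1.1]
opening: 0.706
```

Request:
move_arm --targets '[[[0,0,0,0,0,0,0],[0,0,0,0,0,0,0],[0,0,0,0,0,0.005,0],[0,0,0,0,0,0.02,0],[0,0,0,0,0,0.02,0]]]'

```text
clock: 5.3
tool_pos: [0.6306, -0.1462, 0.1481]
eef_rot: [-0.684, 0.73, 0.004, -0.003]
contact_force: [1.4, -0.5, -3.5]
opening: 0.703
```

```bash
python3 - <<'E'
from h import *
q=shot('side')
cv2.imwrite('pics/hub2.png',cv2.resize(q['frame'][120:240,260:400],None,fx=5,fy=5,interpolation=2)[:,:,::-1]); print(r.get_state()['contact_force'],r.get_state()['opening'])
E
```

```text
[ 0.30843551 -0.37928798 -1.25480438] 0.7045789770214813
```

View pics/hub2.png

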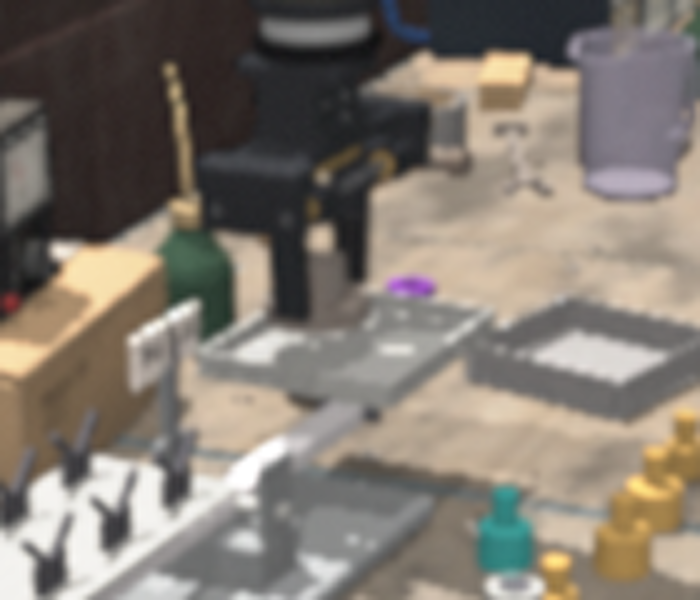

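```bash
python3 - <<'E'
from h import *
q=shot('side')
for X in [(.631,-.146,z) for z in (.1,.12,.137,.16)]+[(.63,-.115,.137),(.63,-.177,.137)]+[(.598,-.146,.137),(.664,-.146,.137)]:
    a=proj(q,X); print(X,((a[1]-260)*5,(a[0]-120)*5))
s=r.get_state(); print(s['tool_pos'],s['moment'],s['contact_force'])
cv2.imwrite('pics/hub3.png',cv2.resize(q['frame'][150:200,300:350],None,fx=12,fy=12,interpolation=0)[:,:,::-1])
E
```

```text
(0.631, -0.146, 0.1) (np.float64(319.7815009862322), np.float64(354.11877452511646))
(0.631, -0.146, 0.12) (np.float64(319.37498895128925), np.float64(323.22363103826234))
(0.631, -0.146, 0.137) (np.float64(319.0264877652905), np.float64(296.73734472622937))
(0.631, -0.146, 0.16) (np.float64(318.55058732882185), np.float64(260.56864366371553))
(0.63, -0.115, 0.137) (np.float64(299.9608200959733), np.float64(312.6899495012276))
(0.63, -0.177, 0.137) (np.float64(340.4352347294355), np.float64(281.7026048300639))
(0.598, -0.146, 0.137) (np.float64(369.499625782355), np.float64(303.18540513136736))
(0.664, -0.146, 0.137) (np.float64(269.3476304700454), np.float64(290.3907555248669))
[ 0.63275762 -0.14675851  0.15038566] [-0.01142208 -0.0829368   0.02580893] [ 0.63722491 -0.24218298 -3.52435868]
```

View pics/hub3.png

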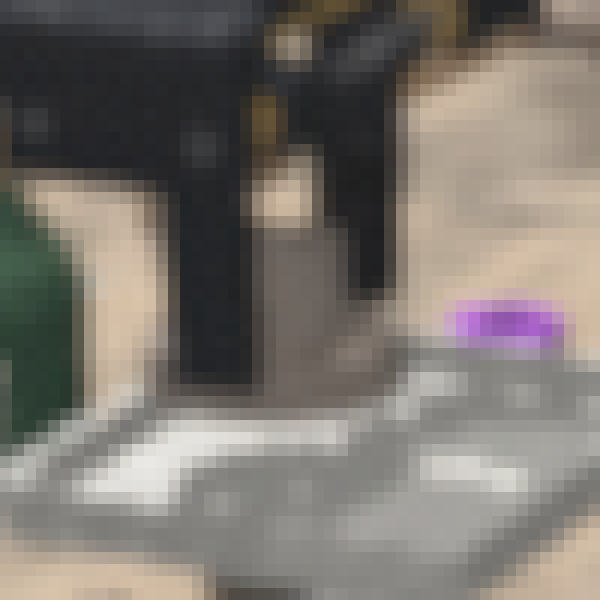

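The hub hangs level and boss up, held low near the flange rim, and it is off the pan. Next I carry it to the tray.

Request:
move_arm --targets '[[[0,0,0,0,0,0.03,0],[0,0,0,0,0,0.02,0],[0,0,0,-0.01,-0.03,0,0],[0,0,0,-0.01,-0.035,0,0],[0,0,0,-0.01,-0.035,0,0]]]' --force 55

```text
clock: 5.9
tool_pos: [0.6027, -0.2379, 0.1977]
eef_rot: [-0.689, 0.725, 0.006, 0.0]
contact_force: [0.1, 0.3, -4.0]
opening: 0.698
```

Request:
move_arm --targets '[[[0,0,0,-0.01,-0.035,0,0],[0,0,0,-0.01,-0.035,0,0],[0,0,0,-0.01,-0.035,0,0],[0,0,0,-0.01,-0.03,0,0],[0,0,0,-0.01,-0.02,0,0]]]'

```text
clock: 6.4
tool_pos: [0.5462, -0.3998, 0.1914]
eef_rot: [-0.689, 0.725, 0.01, -0.002]
contact_force: [-0.1, -0.8, -3.5]
opening: 0.703
```

```bash
python3 - <<'E'
from h import *
err((.5438,-.4276,.06),down(-1.85))
q=shot('side')
cv2.imwrite('pics/hub4.png',cv2.resize(q['frame'][100:220,310:450],None,fx=5,fy=5,interpolation=2)[:,:,::-1])
E
```

```text
turn [-0.013 -0.014 -0.228] shift [-0.0024 -0.0278 -0.1314] F [-0.1 -0.8 -3.5] open 0.703 t 6.4
```

View pics/hub4.png

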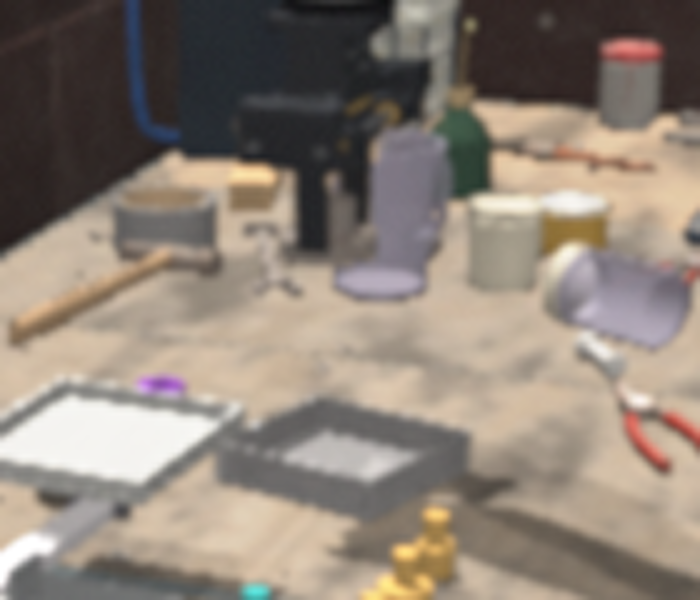

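The hub is still upright between the fingers, and the weights pan is now empty.

Request:
move_arm --targets '[[[-0.01,-0.01,-0.12,-0.002,-0.014,-0.03,0],[0,0,-0.1,0,-0.01,-0.03,0],[0,0,0,0,0,-0.04,0],[0,0,0,0,0,-0.02,0],[0,0,0,0,0,0,0]]]'

```text
clock: 6.95
tool_pos: [0.537, -0.4302, 0.0633]
eef_rot: [-0.597, 0.802, 0.004, -0.004]
contact_force: [-1.0, 1.2, -3.4]
opening: 0.696
```

```bash
python3 - <<'E'
from h import *
err((.5438,-.4276,.025),down(-1.85))
E
```

```text
turn [-0.    -0.011  0.012] shift [ 0.0068  0.0026 -0.0383] F [-1.   1.2 -3.4] open 0.696 t 6.95
```

Request:
move_arm --targets '[[[0,-0.01,0.01,0.006,0.002,-0.015,0],[0,0,0,0,0,-0.012,0],[0,0,0,0,0,-0.005,0],[0,0,0,0,0,-0.002,0]]]'

```text
clock: 7.35
tool_pos: [0.5454, -0.4271, 0.0281]
eef_rot: [-0.602, 0.798, -0.001, 0.001]
contact_force: [-0.5, -0.2, -4.0]
opening: 0.695
```

```bash
python3 - <<'E'
from h import *
err((.5438,-.4276,.025),down(-1.85))
E
```

```text
turn [ 0.     0.002 -0.001] shift [-0.0016 -0.0005 -0.0031] F [-0.5 -0.2 -4. ] open 0.695 t 7.35
```

Request:
move_arm --targets '[[[0,0,0,0,0,-0.002,0],[0,0,0,0,0,-0.002,0]]]'

```text
clock: 7.55
tool_pos: [0.5462, -0.4276, 0.025]
eef_rot: [-0.602, 0.798, -0.002, 0.001]
contact_force: [-0.0, 0.6, -3.9]
opening: 0.696
```

Request:
move_arm --targets '[[[0,0,0,0,0,-0.0015,0],[0,0,0,0,0,0,0]]]'

```text
clock: 7.75
tool_pos: [0.5465, -0.428, 0.0255]
eef_rot: [-0.602, 0.798, -0.002, 0.001]
contact_force: [-0.0, -0.9, -3.5]
opening: 0.696
```

Request:
move_arm --targets '[[[0,0,0,0,0,-0.003,0],[0,0,0,0,0,0,0]]]'

```text
clock: 7.95
tool_pos: [0.5474, -0.4287, 0.0255]
eef_rot: [-0.602, 0.799, -0.003, 0.002]
contact_force: [0.4, 0.1, -4.2]
opening: 0.691
```

Request:
move_arm --targets '[[[0,0,0,0,0,-0.003,0],[0,0,0,0,0,0,0]]]'

```text
clock: 8.15
tool_pos: [0.5482, -0.4295, 0.0253]
eef_rot: [-0.602, 0.799, -0.005, 0.002]
contact_force: [-0.0, -0.1, -3.8]
opening: 0.696
```

Request:
move_arm --targets '[[[0,0,0,-0.003,0.002,-0.006,0]]]'

```text
clock: 8.25
tool_pos: [0.5485, -0.4297, 0.0243]
eef_rot: [-0.602, 0.799, -0.009, 0.003]
contact_force: [-5.9, 6.3, 53.1]
opening: 0.701
```

Request:
move_arm --targets '[[[0,0,0,0,0,-0.004,0]]]'

```text
clock: 8.35
tool_pos: [0.5486, -0.4298, 0.0245]
eef_rot: [-0.601, 0.799, -0.009, 0.004]
contact_force: [-12.1, 9.2, 29.1]
opening: 0.7
```

Request:
move_arm --targets '[[[0,0,0,0,0,0.001,0.78],[0,0,0,0,0,0,0.78],[0,0,0,0,0,0,0.78],[0,0,0,0,0,0.004,0.78],[0,0,0,0,0,0.01,0.78]]]'

```text
clock: 8.85
tool_pos: [0.5493, -0.4305, 0.0398]
eef_rot: [-0.601, 0.799, -0.01, 0.004]
contact_force: [0.1, 1.5, -1.4]
opening: 0.779
```

Request:
move_arm --targets '[[[0,0,0,0,0,0.02,0.78],[0,0,0,0,0,0.03,0.78],[0,0,0,0,0,0.04,0.78],[0,0,0,-0.03,0.03,0.04,0.9],[0,0,0,-0.03,0.04,0,1]]]'

```text
clock: 9.35
tool_pos: [0.4963, -0.3698, 0.1691]
eef_rot: [-0.6, 0.8, -0.015, 0.005]
contact_force: [1.0, 0.4, -0.7]
opening: 0.936
```

Request:
move_arm --targets '[[[0,0,0,-0.02,0.045,0,1],[0,0,0,-0.02,0.045,0,1],[0,0,0,-0.02,0.045,0,1],[0,0,0,-0.02,0.045,0,1],[0,0,0,0,0.045,0,1]]]'

```text
clock: 9.85
tool_pos: [0.41, -0.1422, 0.1746]
eef_rot: [-0.596, 0.803, -0.019, 0.006]
contact_force: [0.9, 0.2, 0.4]
opening: 1.001
```

```bash
python3 - <<'E'
from h import *
print(r.get_state()['tool_pos'],r.get_state()['eef_rot'])
q=shot('side');p=shot('top')
a=cv2.resize(p['frame'][150:270,290:450],(480,360),interpolation=2);b=cv2.resize(q['frame'][150:270,330:430],(300,360),interpolation=2)
cv2.imwrite('pics/hub5.png',np.hstack([a,b])[:,:,::-1])
for c,s in blobs(p,(18,120,100),(30,255,255)): print(at_z(p,c,.022).round(4),s)
E
```

```text
[ 0.41004829 -0.14215757  0.17456722] [-0.59575761  0.80291447 -0.0191767   0.00578587]
[0.4327 0.0481 0.022 ] [292 249  10  10  68]
[ 0.4454 -0.0327  0.022 ] [317 248   4   6  17]
[ 0.437  -0.2774  0.022 ] [382 251   8   7  40]
```

View pics/hub5.png

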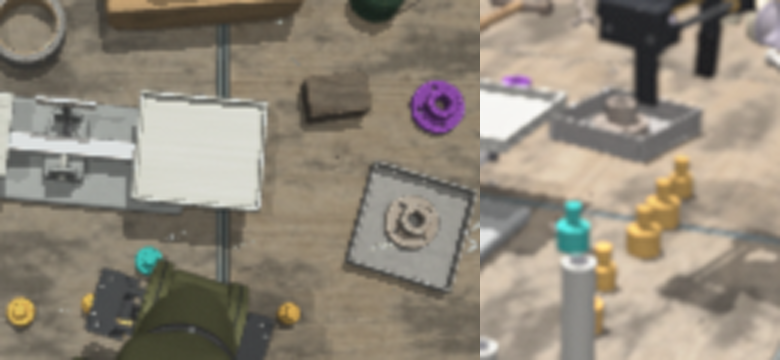

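The hub lies flat, boss up, in the tray (crop (412,222)), and the weights and look-alikes are where they were. Next I try pitching the tool above the long sleeve.

Request:
move_arm --targets '[[[0,0,0.1,0,0.03,0.04,1],[0,0,0.1,0,0.045,0.02,1],[0,0,0,0,0.045,0.02,1],[0,0,0,0,0.045,0.02,1],[0,0,0,0,0.045,0.02,1]]]'

```text
clock: 10.45
tool_pos: [0.4148, 0.0702, 0.2945]
eef_rot: [-0.677, 0.736, -0.019, 0.009]
contact_force: [1.3, 0.4, 0.3]
opening: 0.995
```

Request:
move_arm --targets '[[[0,-0.12,0,-0.02,0.045,0,1],[0,-0.14,0,-0.02,0.03,0,1],[0,-0.14,0,0,0,0,1],[0,-0.14,0,0,0,0,1],[0,-0.14,0,0,0,0,1]]]'

```text
clock: 10.95
tool_pos: [0.3992, 0.1295, 0.3117]
eef_rot: [-0.652, 0.719, -0.182, 0.159]
contact_force: [-0.3, 0.4, 0.2]
opening: 0.999
```

Request:
move_arm --targets '[[[0,-0.14,0,0,0,0,1],[0,-0.14,0,0,0,0,1],[0,0,0,0,0,0,1]]]'

```text
clock: 11.25
tool_pos: [0.3718, 0.1282, 0.3353]
eef_rot: [-0.647, 0.71, -0.217, 0.176]
contact_force: [0.1, 0.5, -0.4]
opening: 1.002
```

```bash
cat >> h.py <<'E'
def pose(yaw,a): # a: tilt from vertical toward heading yaw (+ forward); jaw horizontal
    h=np.array([np.cos(yaw),np.sin(yaw),0]); z=np.sin(a)*h-np.cos(a)*np.array([0,0,1.]); x=np.array([np.sin(yaw),-np.cos(yaw),0]); return Ro.from_matrix(np.stack([x,np.cross(z,x),z],1))
E
python3 - <<'E'
from h import *
s=r.get_state();print(s['q'].round(2),s['tool_pos'],Ro.from_quat(s['eef_rot']).as_matrix().round(3))
err((.401,.16,.26),pose(0,1.05))
E
```

```text
[-1.67  0.34  1.23  2.51  0.45  0.06 -2.64] [0.37182726 0.12822177 0.33533148] [[-0.102 -0.842  0.53 ]
 [-0.994  0.069 -0.081]
 [ 0.031 -0.535 -0.844]]
turn [ 0.006 -0.486  0.108] shift [ 0.0292  0.0318 -0.0753] F [ 0.1  0.5 -0.4] open 1.002 t 11.25
```

Request:
move_arm --targets '[[[0,0.14,0,0.02,0,0,1],[0,0.14,0,0.02,0,0,1],[0,0.14,0,0.02,0,0,1],[0,0.14,0,0.02,0,0,1],[0,0,0,0,0,0,1]]]'

```text
clock: 11.75
tool_pos: [0.4298, 0.1198, 0.3307]
eef_rot: [-0.667, 0.732, -0.126, 0.055]
contact_force: [0.3, -0.5, -0.5]
opening: 1.002
```

```bash
cat > kin.py <<'E'
import numpy as np, itertools
from scipy.spatial.transform import Rotation as Ro
from scipy.optimize import least_squares
E
python3 - <<'E'
from h import *; from kin import *
s=r.get_state();print(s['q'].round(4).tolist(),s['tool_pos'].round(4).tolist(),s['eef_rot'].round(4).tolist())
D=[([1.14680301,0.69002365,-0.19451133,1.56635387,0.15731645,0.90244742,-0.21508487],[0.27591743,-0.56012176,0.24888255],[.849136676,-.528172377,-.000814826,-.000426176]),
([-1.67,.34,1.23,2.51,.45,.06,-2.64],[.3718,.1282,.3353],[-.647,.71,-.217,.176]),
(s['q'],s['tool_pos'],s['eef_rot'])]
import json; json.dump([[list(map(float,a)) for a in d] for d in D],open('D.json','w'))
res=[]
for sg in itertools.product([1,-1],repeat=7):
    if sg[1]<0: continue
    Rs=[]
    for q,p,e in D:
        M=Ro.identity()
        for i in range(7): M=M*Ro.from_rotvec(np.eye(3)[2 if i%2==0 else 1]*sg[i]*q[i])
        Rs.append((M,Ro.from_quat(e)))
    # base yaw b and tool const C:  Rz(b) M C = E -> relative rotations between states
    rel=0
    (M0,E0)=Rs[0]
    def f(v):
        return np.concatenate([((Ro.from_rotvec([0,0,v[0]])*M*Ro.from_rotvec(v[1:4])).inv()*E).as_rotvec() for M,E in Rs])
    best=min((least_squares(f,[b,*c]) for b in(0,1.57,3.14,-1.57) for c in([0,0,0],[3,.1,0],[0,0,1.5])),key=lambda o:o.cost)
    res.append((best.cost,sg,best.x.round(3)))
res.sort(key=lambda t:t[0])
for t in res[:6]: print(t)
E
```

```text
[-0.9005, 0.2971, 0.4928, 2.1531, 0.1338, 0.547, -2.211] [0.4298, 0.1198, 0.3307] [-0.667, 0.7322, -0.1263, 0.0549]
(np.float64(5.107808375388943e-06), (-1, 1, -1, 1, -1, 1, -1), array([ 6.279e+00,  1.000e-03, -5.000e-03,  9.421e+00]))
(np.float64(0.1660438447044125), (-1, 1, -1, 1, 1, 1, -1), array([-0.696, -0.319,  0.227, -4.216]))
(np.float64(0.21103584640111592), (1, 1, -1, 1, -1, 1, 1), array([-3.337,  0.043, -0.055, -4.041]))
(np.float64(0.3880964809905557), (1, 1, 1, 1, 1, 1, 1), array([ 0.148, -0.001,  0.169, -0.069]))
(np.float64(0.6002937546220501), (-1, 1, 1, 1, 1, 1, 1), array([ 3.089e+00, -1.000e-03,  2.900e-02, -3.490e-01]))
(np.float64(0.6217226559291171), (-1, 1, -1, -1, -1, 1, 1), array([-0.959,  1.854,  1.138,  0.328]))
```

```bash
cat >> kin.py <<'E'
SG=[-1,1,-1,1,-1,1,-1]; AX=[2,1,2,1,2,1,2]
def chain(q):
    M=Ro.identity(); out=[]
    for i in range(7):
        M=M*Ro.from_rotvec(np.eye(3)[AX[i]]*SG[i]*q[i]); out.append(M)
    return out
def fkp(q,v):
    c=chain(q); ez=np.array([0,0,1.]); ex=np.array([1.,0,0])
    p=np.array([0,0,v[0]])+c[1].apply(v[1]*ez+v[4]*ex)+c[3].apply(v[2]*ez+v[5]*ex)+c[5].apply(v[3]*ez+v[6]*ex)
    return p,c[6]*Ro.from_rotvec([0,0,np.pi])
E
python3 - <<'E'
from kin import *; import json
D=json.load(open('D.json'))
for mask in ([1,1,1,1,0,0,0],[1,1,1,1,1,1,0],[1]*7):
    m=np.array(mask)
    f=lambda v:np.concatenate([fkp(q,v*m)[0]-p for q,p,e in D])
    o=least_squares(f,[.3,.4,.4,.2,0,0,0]); print(o.x.round(4)*m, np.abs(o.fun).max())
E
```

```text
[0.4245 0.5627 0.3324 0.4042 0.     0.     0.    ] 0.03349723742094168
[ 0.3417  0.6367  0.3244  0.4102 -0.0376 -0.0014  0.    ] 0.03736882989586382
[ 0.4736  0.6675  0.3684  0.4927  0.0656 -0.0212  0.1488] 0.023289054803423442
```

```bash
sed -i 's/c\[1\].apply(v\[1\]\*ez+v\[4\]\*ex)/c[2].apply(v[1]*ez+v[4]*ex)/' kin.py
python3 - <<'E'
from kin import *; import json
D=json.load(open('D.json'))
for mask in ([1,1,1,1,1,0,0],[1,1,1,1,1,1,0],[1]*7):
    m=np.array(mask)
    f=lambda v:np.concatenate([fkp(q,v*m)[0]-p for q,p,e in D])
    o=least_squares(f,[.3,.4,.4,.2,0,0,0]); print(o.x.round(4)*m, o.fun.round(3))
E
```

```text
[ 0.4406  0.6936  0.3493  0.5685 -0.1009  0.      0.    ] [ 0.027  0.006  0.004  0.013  0.007  0.003 -0.026  0.002 -0.007]
[ 4.407e-01  6.935e-01  3.494e-01  5.685e-01 -1.008e-01  2.000e-04
  0.000e+00] [ 0.027  0.006  0.004  0.013  0.007  0.003 -0.026  0.002 -0.007]
[ 0.384   0.7007  0.3412  0.5107 -0.0484 -0.0232  0.0544] [ 0.022  0.004  0.001  0.015  0.002  0.001 -0.028  0.008 -0.002]
```

Request:
move_arm --targets '[[[0,0.14,0,0.03,-0.02,0,1],[0,0.1,0,0.03,-0.02,0,1],[0,0,0,0.03,0,0,1],[0,0,0,0,0,0,1],[0,0,0,0,0,0,1]]]'

```text
clock: 12.25
tool_pos: [0.5129, 0.0793, 0.3287]
eef_rot: [-0.676, 0.734, -0.052, -0.026]
contact_force: [-1.0, 0.4, -0.7]
opening: 0.996
```

```bash

python3 - <<'E'
from h import *;from kin import *; import json
D=json.load(open('D.json')); s=r.get_state(); print(s['q'].round(3),s['qd'].round(3),s['tool_pos'].round(4))
D.append([s['q'].tolist(),s['tool_pos'].tolist(),s['eef_rot'].tolist()]); json.dump(D,open('D.json','w'))
m=np.ones(7); f=lambda v:np.concatenate([fkp(q,v*m)[0]-p for q,p,e in D])
o=least_squares(f,[.3,.4,.4,.2,0,0,0]); print(o.x.round(4)*m, o.fun.round(3))
E
```

```text
[-0.546  0.467  0.363  1.805 -0.058  0.889 -1.837] [ 0.022  0.019  0.011 -0.035 -0.025 -0.011  0.026] [0.5129 0.0793 0.3287]
[ 0.4967  0.6264  0.386   0.5018 -0.0702  0.0346 -0.0164] [ 0.043  0.011  0.006  0.012 -0.003  0.006 -0.013  0.007 -0.006 -0.02
  0.024 -0.006]
```

```bash

python3 - <<'E'
from h import *;from kin import *; import json
D=json.load(open('D.json'))
def A(q):
    c=chain(q); e=np.eye(3); cols=[]; names=[]
    for a in range(3): cols.append(e[a]); names.append(f'b{a}')
    for l in range(6):
        for a in range(3):
            cols.append(c[l].apply(e[a])); names.append(f'c{l}{"xyz"[a]}')
    return np.array(cols).T,names
sel=['b0','b1','b2','c2z','c4z','c5z','c5x','c2x']
for sel in (['b0','b2','c2z','c4z','c5z'],['b2','c2z','c4z','c5z','c1y','c3y'],['b0','b1','b2','c2z','c4z','c5z','c5x','c2x']):
    Ms=[];ps=[]
    for q,p,_ in D:
        M,n=A(q); Ms.append(M[:,[n.index(k) for k in sel]]); ps.append(p)
    M=np.vstack(Ms);p=np.concatenate(ps); x=np.linalg.lstsq(M,p,rcond=None)[0]; print(dict(zip(sel,x.round(4))),(M@x-p).round(4))
E
```

```text
{'b0': np.float64(-0.0511), 'b2': np.float64(0.5428), 'c2z': np.float64(0.5166), 'c4z': np.float64(0.4205), 'c5z': np.float64(0.4183)} [ 0.0134  0.0034  0.0129  0.0195 -0.001  -0.0054 -0.0109  0.0276 -0.0081
 -0.022   0.0253  0.0006]
{'b2': np.float64(0.3477), 'c2z': np.float64(0.56), 'c4z': np.float64(0.3476), 'c5z': np.float64(0.3112), 'c1y': np.float64(-0.0167), 'c3y': np.float64(-0.0294)} [ 0.0006 -0.      0.      0.0001  0.0004  0.0002 -0.0005 -0.0005 -0.0005
  0.0002 -0.0005  0.0003]
{'b0': np.float64(-0.0507), 'b1': np.float64(-0.0355), 'b2': np.float64(0.4874), 'c2z': np.float64(0.4011), 'c4z': np.float64(0.3636), 'c5z': np.float64(0.2591), 'c5x': np.float64(-0.0172), 'c2x': np.float64(0.0974)} [ 0.0141 -0.0034  0.002   0.0036 -0.0067  0.0046 -0.0064  0.0179 -0.0011
 -0.0114 -0.0078 -0.0056]
```

```bash
cat >> kin.py <<'E'
LO=np.array([-3.01,-.46,-1.47,.13,-1,.04,-2.66]);HI=np.array([3.01,2.08,1.51,2.56,4.14,2.09,2.66])
def fk(q,pts=False):
    c=chain(q); y,z=np.eye(3)[1:]
    sh=np.array([0,0,.3477])+c[1].apply(-.0167*y); el=sh+c[2].apply(.56*z)+c[3].apply(-.0294*y); wr=el+c[4].apply(.3476*z); p=wr+c[5].apply(.3112*z)
    R=c[6]*Ro.from_rotvec([0,0,np.pi])
    return (p,R,el,wr) if pts else (p,R)
def ik(pos,R,seeds,m=.08):
    out=[]
    def f(q):
        p,C=fk(q); return np.concatenate([(p-pos)*5,(R*C.inv()).as_rotvec()])
    for s in seeds:
        o=least_squares(f,np.clip(s,LO+m+.01,HI-m-.01),bounds=(LO+m,HI-m),max_nfev=60)
        if np.abs(o.fun).max()<.004: out.append(o.x)
    return out
E
cat > plan.py <<'E'
from h import pose; from kin import *
rng=np.random.default_rng(0)
q0=np.array([-0.546,.467,.363,1.805,-.058,.889,-1.837])
flip=Ro.from_rotvec([0,0,np.pi])
cr=np.array([.6417,.185,.137]); yaw=-.068
G=np.array([.401,.1597,.068]); GS=np.array([.435,.2817,.058])
for al in (60,75,90):
  for fl in (0,1):
    F=flip if fl else Ro.identity()
    a=np.radians(al)
    def best(pt,psi,t,n=14):
        R=pose(psi,t)*F; tcp=pt+R.apply([0,0,.008])
        S=ik(tcp,R,[q0]+[rng.uniform(LO,HI) for _ in range(n)])
        S=[(q,fk(q,True)) for q in S]; S=[(q,k) for q,k in S if k[2][2]>.25]
        if not S: return None
        q,k=max(S,key=lambda t:np.minimum(t[0]-LO,HI-t[0]).min()); return q.round(2).tolist(),k[3].round(2).tolist(),k[2].round(2).tolist()
    for nm,ps in (('px',yaw),('nx',yaw+np.pi)):
        print(al,fl,'place',nm,best(cr,ps,a-np.pi/2))
    for d in (0,45,90,-45,-90,135,-135,180):
        b=best(G,np.radians(d),a,8); 
        if b: print(al,fl,'grasp L',d,b)
E
time python3 plan.py
```

```text
60 0 place px ([-0.44, 1.2, 0.5, 0.97, -0.55, 1.61, -1.61], [0.79, 0.17, 0.4], [0.49, 0.18, 0.56])
60 0 place nx ([-0.4, 0.82, -0.11, 1.98, 1.92, 0.36, -0.82], [0.49, 0.2, 0.4], [0.4, 0.12, 0.73])
60 0 grasp L 90 ([0.79, 1.5, -1.08, 2.24, 1.18, 0.12, -0.89], [0.4, -0.1, 0.22], [0.37, -0.42, 0.36])
60 0 grasp L -45 ([-0.96, 1.21, -0.26, 2.28, 1.44, 1.22, 1.16], [0.22, 0.35, 0.22], [0.34, 0.4, 0.54])
60 0 grasp L -90 ([-0.79, 1.18, -0.17, 1.78, 0.72, 1.29, 1.58], [0.4, 0.42, 0.22], [0.4, 0.34, 0.56])
60 0 grasp L 135 ([0.36, 1.29, -0.71, 1.75, -0.12, 0.96, 0.74], [0.59, -0.03, 0.22], [0.49, -0.23, 0.49])
60 0 grasp L -135 ([-0.77, 1.27, 0.34, 1.47, -0.06, 1.45, 1.92], [0.59, 0.35, 0.22], [0.41, 0.34, 0.52])
60 0 grasp L 180 ([-0.12, 1.25, -0.36, 1.44, -0.02, 1.47, 1.16], [0.66, 0.16, 0.22], [0.54, 0.02, 0.51])
60 1 place px ([-0.11, 1.18, -0.48, 0.94, 0.2, 1.57, 1.03], [0.79, 0.17, 0.4], [0.52, 0.02, 0.55])
60 1 place nx ([-0.51, 0.83, 0.08, 1.98, 2.11, 0.24, 2.09], [0.49, 0.2, 0.4], [0.38, 0.16, 0.73])
60 1 grasp L 90 ([0.79, 1.5, -1.09, 2.24, 1.19, 0.13, 2.24], [0.4, -0.1, 0.22], [0.
[... 3072 characters left out ...]
0.19, 0.44], [0.42, 0.13, 0.7])
90 1 grasp L 90 ([0.78, 1.66, -0.77, 2.02, -0.86, 0.66, -1.73], [0.4, -0.14, 0.07], [0.37, -0.42, 0.28])
90 1 grasp L -45 ([-1.1, 1.5, -0.15, 2.06, 1.21, 1.57, -2.01], [0.19, 0.37, 0.07], [0.29, 0.48, 0.38])
90 1 grasp L -90 ([-0.98, 1.46, 0.09, 1.53, 0.6, 1.64, -1.41], [0.4, 0.46, 0.07], [0.35, 0.44, 0.41])
90 1 grasp L 135 ([0.34, 1.53, -0.59, 1.49, -0.39, 1.43, -2.16], [0.62, -0.05, 0.07], [0.52, -0.22, 0.35])
90 1 grasp L -135 ([-0.89, 1.65, 0.7, 1.16, -0.14, 1.98, -0.93], [0.62, 0.37, 0.07], [0.38, 0.41, 0.32])
90 1 grasp L 180 ([-0.2, 1.52, -0.19, 1.13, -0.23, 2.01, -1.86], [0.7, 0.16, 0.07], [0.56, 0.07, 0.37])
real	2m26.200s
user	2m24.439s
sys	0m0.169s
```

```bash
python3 - <<'E'
from h import *; from kin import *
flip=Ro.from_rotvec([0,0,np.pi]); s=[-.98,1.46,.09,1.53,.6,1.5,-1.41]
for G in ((.435,.2817,.056),(.435,.2817,.2),(.401,.16,.066),(.401,.16,.22)):
    for al in (70,80,90):
        R=pose(-np.pi/2,np.radians(al))*flip
        S=ik(np.array(G)+R.apply([0,0,.008]),R,[s,np.array(s)+.2,np.array(s)-.2])
        print(G,al,[(q.round(2).tolist(),[v.round(2).tolist() for v in fk(q,True)[2:]]) for q in S][:1])
t=cv2.imread('pics/top0.png');s=cv2.imread('pics/side0.png')
cv2.imwrite('pics/left.png',np.hstack([cv2.resize(t[100:360,0:240],(480,520)),cv2.resize(s[200:400,0:240],(320,266)).repeat(1,0)[:266] if 0 else cv2.copyMakeBorder(cv2.resize(s[150:400,0:300],(320,266)),0,254,0,0,cv2.BORDER_CONSTANT)]))
E
```

```text
(0.435, 0.2817, 0.056) 70 [([-1.02, 1.36, 0.09, 1.29, 0.5, 1.6, -1.25], [[0.32, 0.44, 0.47], [0.43, 0.57, 0.16]])]
(0.435, 0.2817, 0.056) 80 []
(0.435, 0.2817, 0.056) 90 [([-0.97, 1.55, -0.05, 1.09, 0.67, 2.01, -1.31], [[0.35, 0.44, 0.36], [0.43, 0.58, 0.06]])]
(0.435, 0.2817, 0.2) 70 [([-1.06, 1.15, 0.17, 1.38, 0.48, 1.68, -1.13], [[0.29, 0.42, 0.58], [0.43, 0.57, 0.3]])]
(0.435, 0.2817, 0.2) 80 [([-1.13, 1.25, 0.29, 1.33, 0.47, 1.78, -1.06], [[0.27, 0.46, 0.53], [0.43, 0.58, 0.25]])]
(0.435, 0.2817, 0.2) 90 []
(0.401, 0.16, 0.066) 70 [([-0.93, 1.28, 0.03, 1.69, 0.61, 1.35, -1.44], [[0.36, 0.4, 0.51], [0.4, 0.45, 0.17]])]
(0.401, 0.16, 0.066) 80 [([-0.98, 1.37, 0.09, 1.61, 0.58, 1.48, -1.41], [[0.34, 0.43, 0.46], [0.4, 0.46, 0.12]])]
(0.401, 0.16, 0.066) 90 [([-1.03, 1.48, 0.17, 1.53, 0.55, 1.6, -1.36], [[0.33, 0.45, 0.41], [0.4, 0.46, 0.07]])]
(0.401, 0.16, 0.22) 70 [([-0.98, 1.01, 0.11, 1.77, 0.57, 1.46, -1.28], [[0.3, 0.37, 0.65], [0.4, 0.44, 0.32]])]
(0.401, 0.16, 0.22) 80 [([-1.02, 1.11, 0.17, 1.73, 0.57, 1.57, -1.27], [[0.3, 0.4, 0.6], [0.4, 0.46, 0.27]])]
(0.401, 0.16, 0.22) 90 [([-1.07, 1.22, 0.24, 1.69, 0.57, 1.65, -1.25], [[0.29, 0.44, 0.55], [0.4, 0.46, 0.22]])]
```

View pics/left.png

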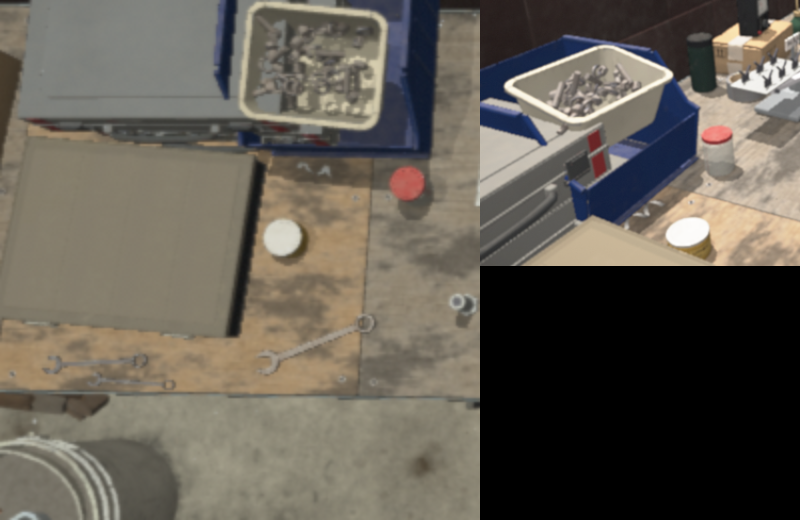

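The left side has a white-lidded tin at left-crop (283,238) and a large carton beyond it. I'll check the clearance to both before choosing the heading.

```bash
python3 - <<'E'
from h import *; from kin import *
p=shot('top');q=shot('side')
for n,u,v,z in (('tin',283,238,.08),('carton corner',262,160,.1),('carton c2',240,335,.1)):
    print(n,at_z(p,(100+v/2,u/2),z).round(3))
g=lambda u,v:(150+v*250/266,u*300/320)
print('tin tri',*tri(p,(100+238/2,283/2),q,g(689,236) if 0 else g(689-480,236)))
flip=Ro.from_rotvec([0,0,np.pi]); s=[-1.02,1.36,.09,1.29,.5,1.6,-1.25]
for psi in (-75,-60):
  for z in (.056,.2):
    R=pose(np.radians(psi),np.radians(70))*flip
    S=ik(np.array((.435,.2817,z))+R.apply([0,0,.008]),R,[s,np.array(s)+.2,np.array(s)-.2])
    print(psi,z,[(q.round(2).tolist(),[v.round(2).tolist() for v in fk(q,True)[2:]]) for q in S][:1])
R=pose(np.pi-.068,np.radians(-20))*flip
for z in (.137,.25):
  S=ik(np.array((.6437,.2144,z))+R.apply([0,0,.008]),R,[s,[-.58,.86,.31,1.78,-.37,.5,-1.7],[-.41,.9,.12,1.53,-.15,.73,-1.87]]); print([q.round(2) for q in S])
E
```

```text
tin [0.543 0.602 0.08 ]
carton corner [0.68  0.643 0.1  ]
carton c2 [0.369 0.655 0.1  ]
tin tri [0.54798775 0.62007278 0.0344067 ] 0.0009798083586802584
-75 0.056 [([-1.09, 1.33, 0.05, 1.46, 0.68, 1.46, -1.29], [[0.29, 0.46, 0.48], [0.36, 0.56, 0.16]])]
-75 0.2 [([-1.12, 1.09, 0.11, 1.56, 0.66, 1.54, -1.17], [[0.26, 0.43, 0.61], [0.36, 0.56, 0.3]])]
-60 0.056 [([-1.14, 1.29, 0.0, 1.66, 0.9, 1.34, -1.41], [[0.27, 0.47, 0.5], [0.29, 0.53, 0.16]])]
-60 0.2 [([-1.17, 1.04, 0.05, 1.75, 0.86, 1.4, -1.26], [[0.23, 0.43, 0.63], [0.29, 0.53, 0.3]])]
[array([-0.61,  0.85,  0.24,  1.81, -0.02,  0.19, -2.09]), array([-0.66,  0.86,  0.34,  1.81, -0.39,  0.2 , -1.74]), array([-0.62,  0.85,  0.27,  1.81, -0.14,  0.19, -1.98])]
[array([-0.63,  0.68,  0.28,  1.74, -0.02,  0.43, -2.06]), array([-0.74,  0.72,  0.48,  1.74, -0.35,  0.45, -1.76])]
```

Request:
move_arm --targets '[[[0,0,0.14,-0.01,0.02,-0.005,1],[0,0,0.14,-0.01,0.02,0,1],[0,0,0.14,-0.01,0.02,0,1],[0,0,0.14,-0.01,0.02,0,1],[0,0,0.14,-0.01,0.02,0,1]]]'

```text
clock: 12.85
tool_pos: [0.4546, 0.1822, 0.3249]
eef_rot: [0.894, -0.445, 0.058, 0.006]
contact_force: [0.5, -0.2, -0.0]
opening: 0.997
```

Request:
move_arm --targets '[[[0,0,0.14,-0.01,0.02,0,1],[0,0,0.14,-0.01,0.02,0,1],[0,0,0.14,0,0.02,0,1],[0,0,0.14,0,0.02,0,1],[0,0,0.14,0,0.01,0,1]]]'

```text
clock: 13.35
tool_pos: [0.4226, 0.2791, 0.3268]
eef_rot: [0.994, -0.089, 0.055, -0.016]
contact_force: [0.7, -0.1, 0.1]
opening: 0.999
```

Request:
move_arm --targets '[[[0,0,0.14,0,0,0,1],[0,0,0.12,0,0,0,1],[-0.135,-0.036,0,0,0,0,1],[-0.135,-0.036,0,0,0,0,1],[-0.135,-0.036,0,0,0,0,1]]]'

```text
clock: 13.85
tool_pos: [0.4209, 0.2704, 0.3308]
eef_rot: [0.976, 0.055, 0.099, 0.187]
contact_force: [-0.3, 0.6, 0.3]
opening: 1.002
```

```bash
cat >> h.py <<'E'
FL=Ro.from_rotvec([0,0,np.pi])
def gp(pt,psi,al): R=pose(np.radians(psi),np.radians(al))*FL; return np.array(pt)+R.apply([0,0,.008]),R
E
python3 - <<'E'
from h import *
print(r.get_state()['q'].round(2),r.get_state()['tool_pos'])
err(*gp((.435,.2817,.25),-75,75))
E
```

```text
[-0.9   0.48 -0.01  1.82  0.47  1.06 -1.08] [0.42093339 0.27043866 0.33081901]
turn [-0.928 -0.028  0.028] shift [ 0.0161  0.0038 -0.0829] F [-0.3  0.6  0.3] open 1.002 t 13.85
```

Request:
move_arm --targets '[[[-0.135,-0.004,0.004,0.003,0,-0.01,1],[-0.135,-0.004,0.004,0.003,0,-0.01,1],[-0.135,-0.004,0.004,0.003,0,-0.01,1],[-0.135,-0.004,0.004,0.003,0,-0.01,1],[-0.135,-0.004,0.004,0.003,0,-0.01,1]]]'

```text
clock: 14.35
tool_pos: [0.4308, 0.2763, 0.2858]
eef_rot: [0.852, 0.1, 0.093, 0.505]
contact_force: [0.5, 0.1, -0.0]
opening: 0.998
```

Request:
move_arm --targets '[[[-0.13,-0.004,0.004,0,0,-0.01,1],[-0.1,0,0,0,0,-0.01,1],[0,0,0,0,0,0,1]]]'

```text
clock: 14.65
tool_pos: [0.4264, 0.2799, 0.2616]
eef_rot: [0.783, 0.119, 0.084, 0.604]
contact_force: [0.3, 0.7, -0.5]
opening: 0.998
```

```bash
python3 - <<'E'
from h import *
print(r.get_state()['q'].round(2),r.get_state()['tool_pos'])
err(*gp((.435,.2817,.25),-75,75))
E
```

```text
[-1.17  1.04  0.13  1.57  0.68  1.65 -1.12] [0.42644376 0.27988877 0.26161416]
turn [ 0.006 -0.01  -0.03 ] shift [ 0.0106 -0.0057 -0.0137] F [ 0.3  0.7 -0.5] open 0.998 t 14.65
```

Request:
move_arm --targets '[[[0.006,-0.01,-0.03,0.01,-0.005,-0.02,1],[0,0,0,0,0,-0.03,1],[0,0,0,0,0,-0.03,1],[0,0,0,0,0,-0.02,1],[0,0,0,0,0,0,1]]]'

```text
clock: 15.15
tool_pos: [0.4358, 0.2772, 0.165]
eef_rot: [0.792, 0.102, 0.084, 0.596]
contact_force: [0.3, 0.3, 0.7]
opening: 1.0
```

```bash
python3 - <<'E'
from h import *
err(*gp((.435,.2817,.056),-75,75))
q=shot('side');p=shot('top')
b=cv2.resize(q['frame'][190:350,230:430],(500,400),interpolation=2);a=cv2.resize(p['frame'][200:320,180:270],(300,400),interpolation=2)
cv2.imwrite('pics/g1.png',np.hstack([a,b])[:,:,::-1])
E
```

```text
turn [-0.018  0.006 -0.003] shift [ 0.0012 -0.003  -0.1111] F [0.3 0.3 0.7] open 1.0 t 15.15
```

View pics/g1.png

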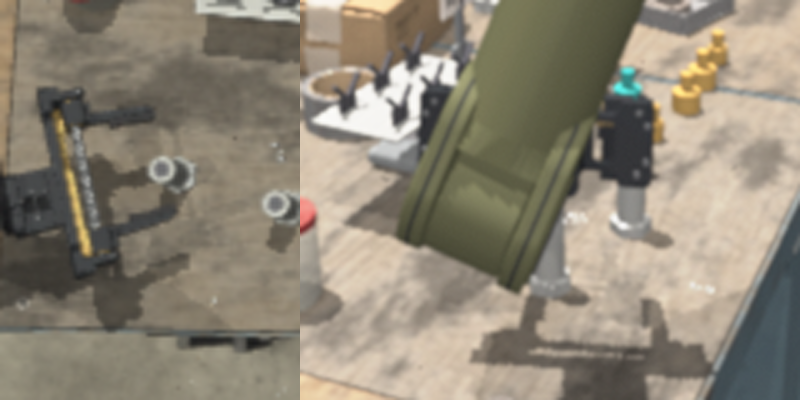

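The fingers straddle the short sleeve, which is at top-crop (163,168). I go down now.

Request:
move_arm --targets '[[[-0.018,0.006,0,0.001,-0.003,-0.03,1],[0,0,0,0,0,-0.03,1],[0,0,0,0,0,-0.02,1],[0,0,0,0,0,-0.01,1],[0,0,0,0,0,0,1]]]'

```text
clock: 15.75
tool_pos: [0.4405, 0.278, 0.0838]
eef_rot: [0.79, 0.1, 0.087, 0.599]
contact_force: [0.6, 0.0, 0.5]
opening: 0.998
```

```bash
python3 - <<'E'
from h import *
err(*gp((.435,.2817,.058),-75,75))
E
```

```text
turn [-0.013  0.013 -0.004] shift [-0.0035 -0.0037 -0.0279] F [0.6 0.  0.5] open 0.998 t 15.75
```

Request:
move_arm --targets '[[[-0.013,0.013,0,-0.003,-0.004,-0.012,1],[0,0,0,0,0,-0.01,1],[0,0,0,0,0,-0.004,0.5]]]'

```text
clock: 16.05
tool_pos: [0.4383, 0.2749, 0.0596]
eef_rot: [0.787, 0.104, 0.082, 0.602]
contact_force: [0.2, 0.3, -0.6]
opening: 0.934
```

Request:
move_arm --targets '[[[0,0,0,0,0,0,0.5],[0,0,0,0,0,0,0.5],[0,0,0,0,0,0,0.5],[0,0,0,0,0,0,0.5],[0,0,0,0,0,0,0.5]]]'

```text
clock: 16.55
tool_pos: [0.4387, 0.2751, 0.0601]
eef_rot: [0.787, 0.104, 0.082, 0.602]
contact_force: [-0.1, 0.0, -0.0]
opening: 0.509
```

```bash
python3 - <<'E'
from h import *
err(*gp((.435,.2817,.058),-75,75))
E
```

```text
turn [-0.003  0.004 -0.004] shift [-0.0017 -0.0008 -0.0042] F [-0.1  0.  -0. ] open 0.509 t 16.55
```

Request:
move_arm --targets '[[[0,0,0,-0.001,0,-0.005,0.5],[0,0,0,0,0,0,0],[0,0,0,0,0,0,0],[0,0,0,0,0,0,0],[0,0,0,0,0,0,0]]]' --force 50

```text
clock: 17.05
tool_pos: [0.4374, 0.2751, 0.0548]
eef_rot: [0.787, 0.104, 0.082, 0.602]
contact_force: [-0.8, -0.5, 0.2]
opening: 0.288
```

Request:
move_arm --targets '[[[0,0,0,0,0,0,0],[0,0,0,0,0,0,0],[0,0,0,0,0,0.01,0],[0,0,0,0,0,0.03,0],[0,0,0,0,0,0.03,0]]]'

```text
clock: 17.55
tool_pos: [0.4358, 0.2745, 0.1228]
eef_rot: [0.787, 0.106, 0.08, 0.602]
contact_force: [-0.6, 0.9, -1.7]
opening: 0.294
```

```bash
python3 - <<'E'
from h import *
err(*gp((.435,.2817,.2),-75,75))
E
```

```text
turn [-0.002 -0.002 -0.004] shift [ 0.0012 -0.0003  0.0752] F [-0.6  0.9 -1.7] open 0.294 t 17.55
```

Request:
move_arm --targets '[[[0,0,0,0,0,0.04,0],[0,0,0,0,0,0.04,0],[0.1,0.027,0,0,0,0.04,0],[0.135,0.036,0,0,0,0.01,0],[0.135,0.036,0,0,0,0,0]]]'

```text
clock: 18.05
tool_pos: [0.4339, 0.2775, 0.2577]
eef_rot: [0.89, 0.123, 0.061, 0.434]
contact_force: [1.1, 0.1, -3.0]
opening: 0.294
```

Request:
move_arm --targets '[[[0.135,0.036,0,0,0,0,0],[0.135,0.036,0,0,0,0,0],[0.135,0.036,0,0,0,0,0],[0.135,0.036,0,0,0,0,0],[0.135,0.036,0,0,0,0,0]]]'

```text
clock: 18.55
tool_pos: [0.4332, 0.2793, 0.2647]
eef_rot: [0.987, 0.134, 0.024, 0.086]
contact_force: [0.4, -0.3, -2.5]
opening: 0.291
```

Request:
move_arm --targets '[[[0.135,0.036,0,0,0,0,0],[0.135,0.036,0,0,0,0,0],[0,0,-0.13,0.01,0,0,0],[0,0,-0.14,0.02,0,0,0],[0,0,-0.14,0.02,0,0,0]]]'

```text
clock: 19.05
tool_pos: [0.4856, 0.2615, 0.2683]
eef_rot: [0.995, -0.085, 0.018, -0.051]
contact_force: [0.6, 0.8, -1.6]
opening: 0.287
```

```bash
python3 - <<'E'
from h import *
print(r.get_state()['q'].round(2),r.get_state()['tool_pos'])
err(*gp((.6439,.2144,.22),176.1,-15))
E
```

```text
[-0.4   0.54 -0.22  1.84  0.09  0.68 -0.83] [0.48556207 0.26146946 0.26825578]
turn [ 0.13  -0.118 -1.461] shift [ 0.1604 -0.0472 -0.056 ] F [ 0.6  0.8 -1.6] open 0.287 t 19.05
```

Request:
move_arm --targets '[[[0,0,-0.145,0.016,-0.005,0,0],[0,0,-0.145,0.016,-0.005,0,0],[0,0,-0.145,0.016,-0.005,0,0],[0,0,-0.145,0.016,-0.005,0,0],[0,0,-0.145,0.016,-0.005,0,0]]]'

```text
clock: 19.55
tool_pos: [0.5651, 0.2287, 0.2695]
eef_rot: [0.895, -0.442, 0.033, -0.036]
contact_force: [0.3, 1.2, -2.3]
opening: 0.295
```

Request:
move_arm --targets '[[[0,0,-0.145,0.016,-0.005,0,0],[0,0,-0.145,0.016,-0.005,0,0],[0,0,-0.145,0.016,-0.005,0,0],[0,0,-0.145,0.01,-0.003,0,0],[0,0,-0.1,0,0,0,0]]]'

```text
clock: 20.05
tool_pos: [0.6217, 0.2042, 0.2704]
eef_rot: [-0.687, 0.725, -0.043, 0.018]
contact_force: [-0.4, 0.2, -2.1]
opening: 0.29
```

```bash
python3 - <<'E'
from h import *
print(r.get_state()['q'].round(2),r.get_state()['tool_pos'])
err(*gp((.6439,.2144,.22),176.1,-15))
E
```

```text
[-0.58  0.7   0.3   1.53 -0.17  0.88 -1.87] [0.62173475 0.20415948 0.27040617]
turn [ 0.022 -0.176 -0.01 ] shift [ 0.0242  0.0101 -0.0581] F [-0.4  0.2 -2.1] open 0.29 t 20.05
```

Request:
move_arm --targets '[[[0.02,-0.12,-0.01,0.012,0.005,-0.02,0],[0,-0.05,0,0.01,0.005,-0.02,0],[0,0,0,0,0,0,0]]]'

```text
clock: 20.35
tool_pos: [0.6414, 0.2122, 0.2298]
eef_rot: [-0.676, 0.726, -0.095, 0.085]
contact_force: [-0.5, 1.2, -2.3]
opening: 0.292
```

```bash
python3 - <<'E'
from h import *
err(*gp((.6439,.2144,.18),176.1,-15))
q=shot('side');p=shot('top')
cv2.imwrite('pics/top2.png',p['frame'][:,:,::-1])
b=cv2.resize(q['frame'][130:270,200:340],(560,560),interpolation=2)
cv2.imwrite('pics/g2.png',b[:,:,::-1])
for z in (.136,):
  for y in (.2144,.155,.0956): print(proj(q,(.64+ (y-.155)*.07,y,z)))
E
```

```text
turn [ 0.003 -0.007  0.004] shift [ 0.0045  0.002  -0.0575] F [-0.5  1.2 -2.3] open 0.292 t 20.35
(np.float64(223.84478997064807), np.float64(260.3189747358516))
(np.float64(215.25298654532344), np.float64(273.51947413426984))
(np.float64(207.2900631931369), np.float64(285.75375833709035))
```

View pics/g2.png

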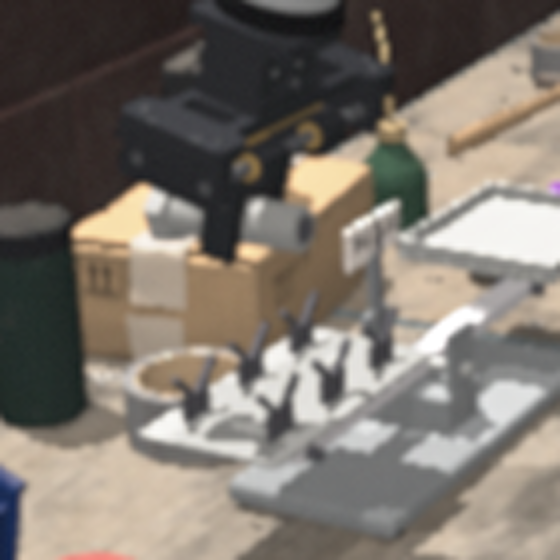

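The short sleeve is held horizontally above the outer cradle, with its head on the far side. The beam looks level.

Request:
move_arm --targets '[[[0,-0.007,0.004,0.004,0.002,-0.02,0],[0,0,0,0,0,-0.025,0],[0,0,0,0,0,-0.015,0]]]'

```text
clock: 20.75
tool_pos: [0.652, 0.2127, 0.1791]
eef_rot: [-0.675, 0.725, -0.099, 0.094]
contact_force: [0.0, -0.5, -1.7]
opening: 0.291
```

```bash
python3 - <<'E'
from h import *
err(*gp((.6439,.2144,.135),176.1,-15)); print(r.get_state()['q'].round(2))
E
```

```text
turn [-0.002  0.013  0.003] shift [-0.006   0.0015 -0.0519] F [ 0.  -0.5 -1.7] open 0.291 t 20.75
[-0.6   0.79  0.29  1.71 -0.19  0.42 -1.9 ]
```

Request:
move_arm --targets '[[[0,0.01,0.003,-0.006,0.0015,-0.015,0],[0,0,0,0,0,-0.015,0],[0,0,0,0,0,-0.01,0],[0,0,0,0,0,0,0]]]'

```text
clock: 21.15
tool_pos: [0.6465, 0.2133, 0.1382]
eef_rot: [-0.676, 0.725, -0.095, 0.09]
contact_force: [-0.5, -0.1, -2.8]
opening: 0.289
```

```bash
python3 - <<'E'
from h import *
err(*gp((.6439,.2144,.135),176.1,-15)); print(r.get_state()['q'].round(2))
q=shot('side')
b=cv2.resize(q['frame'][170:270,210:310],(600,600),interpolation=2)
cv2.imwrite('pics/g3.png',b[:,:,::-1])
E
```

```text
turn [-0.002  0.002  0.001] shift [-0.0005  0.0009 -0.011 ] F [-0.5 -0.1 -2.8] open 0.289 t 21.15
[-0.59  0.84  0.26  1.74 -0.2   0.35 -1.9 ]
```

View pics/g3.png

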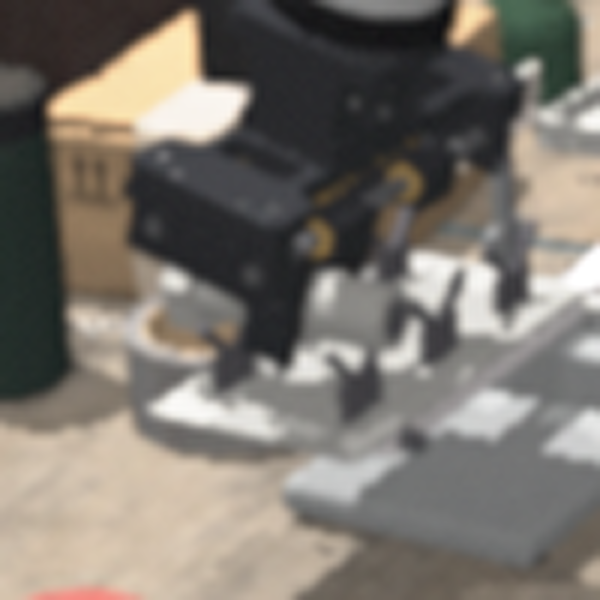

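The sleeve is just above the outer V plates with the fingers between them. I lower it the last centimetre.

Request:
move_arm --targets '[[[0,0,0,0,0.001,-0.008,0],[0,0,0,0,0,-0.005,0]]]'

```text
clock: 21.4
tool_pos: [0.6489, 0.2151, 0.1276]
eef_rot: [-0.676, 0.725, -0.097, 0.093]
contact_force: [-1.3, 1.4, -1.7]
opening: 0.289
```

Request:
move_arm --targets '[[[0,0,0,0,0,-0.005,0],[0,0,0,0,0,-0.003,0]]]'

```text
clock: 21.6
tool_pos: [0.6495, 0.2158, 0.1196]
eef_rot: [-0.676, 0.724, -0.097, 0.094]
contact_force: [-1.5, 0.0, 0.1]
opening: 0.293
```

```bash
python3 - <<'E'
from h import *
err(*gp((.6439,.2144,.135),176.1,-15))
E
```

```text
turn [-0.005  0.009  0.   ] shift [-0.0035 -0.0015  0.0077] F [-1.5  0.   0.1] open 0.293 t 21.6
```

Request:
move_arm --targets '[[[0,0,0,0,0,0,0.55],[0,0,0,0,0,0,0.55],[0,0,0,0,0,0,0.55],[0,0,0,0,0,0,0.55],[0,0,0,0,0,0,0.55]]]'

```text
clock: 22.1
tool_pos: [0.6507, 0.2153, 0.1205]
eef_rot: [-0.676, 0.724, -0.098, 0.095]
contact_force: [0.0, -0.7, -0.1]
opening: 0.551
```

Request:
move_arm --targets '[[[0,0,0,0,0,0,0.6],[0,0,0,0,0,0.02,0.6],[0,0,0,0,0,0.03,0.6],[0,0,0,0,0,0.04,0.6],[0,0,0,0,0,0.05,0.6]]]'

```text
clock: 22.6
tool_pos: [0.6449, 0.2138, 0.2562]
eef_rot: [-0.677, 0.725, -0.094, 0.087]
contact_force: [0.7, 1.1, 0.7]
opening: 0.603
```

```bash
python3 - <<'E'
from h import *
print(r.get_state()['q'].round(2)); err(*gp((.45,.24,.3),-90,75))
q=shot('side')
b=cv2.resize(q['frame'][170:280,200:420],(800,400),interpolation=2)
cv2.imwrite('pics/g4.png',b[:,:,::-1])
E
```

```text
[-0.63  0.69  0.33  1.65 -0.16  0.61 -1.91]
turn [-1.172  1.257  1.261] shift [-0.1949  0.0185  0.0417] F [0.7 1.1 0.7] open 0.603 t 22.6
```

View pics/g4.png

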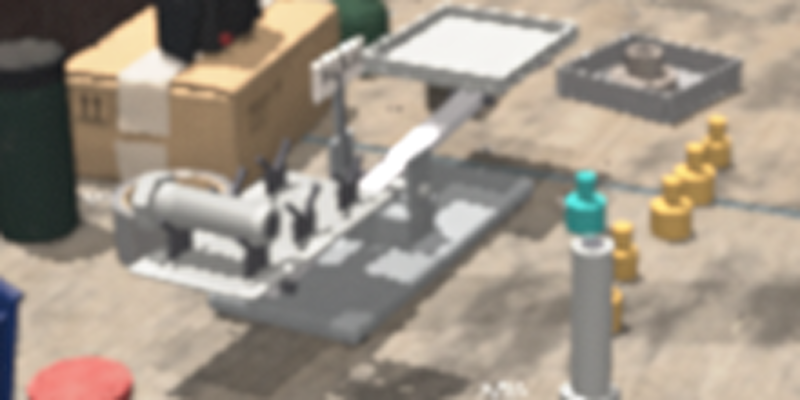

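The short sleeve lies seated in both V plates of the outer cradle, and the pan has tilted down. Now the long sleeve.

Request:
move_arm --targets '[[[0,0.13,0,-0.02,0,0.02,0.8],[0,0.13,0,-0.02,-0.005,0.02,1],[0,0,0.14,-0.02,-0.005,0,1],[0,0,0.14,-0.02,-0.005,0,1],[0,0,0.14,-0.02,-0.005,0,1]]]'

```text
clock: 23.15
tool_pos: [0.5519, 0.1951, 0.3122]
eef_rot: [0.824, -0.566, 0.01, -0.006]
contact_force: [0.1, 0.0, 0.6]
opening: 0.996
```

Request:
move_arm --targets '[[[0,0,0.14,-0.02,-0.005,0,1],[0,0,0.14,-0.02,-0.005,0,1],[0,0,0.14,-0.02,-0.005,0,1],[0,0,0.14,-0.02,-0.005,0,1],[0,0,0.14,-0.02,-0.005,0,1]]]'

```text
clock: 23.65
tool_pos: [0.4482, 0.1684, 0.3127]
eef_rot: [0.972, -0.235, 0.009, -0.011]
contact_force: [-0.3, -0.9, 0.2]
opening: 0.999
```

Request:
move_arm --targets '[[[0,0,0.14,-0.02,0,0,1],[0,0,0.14,-0.01,0,0,1],[-0.135,0,0,0,0,0,1],[-0.135,0,0,0,0,0,1],[-0.135,0,0,0,0,0,1]]]'

```text
clock: 24.15
tool_pos: [0.417, 0.1567, 0.3152]
eef_rot: [0.976, -0.096, 0.029, 0.195]
contact_force: [-0.5, 0.4, -0.8]
opening: 0.999
```

```bash
python3 - <<'E'
from h import *
print(r.get_state()['q'].round(2),r.get_state()['tool_pos'].round(3)); err(*gp((.401,.16,.25),-90,75))
E
```

```text
[-0.7   0.46  0.01  1.9   0.36  1.05 -1.1 ] [0.417 0.157 0.315]
turn [-0.91   0.169  0.122] shift [-0.016  -0.0045 -0.0673] F [-0.5  0.4 -0.8] open 0.999 t 24.15
```

Request:
move_arm --targets '[[[-0.13,0.024,0.018,-0.003,0,-0.01,1],[-0.13,0.024,0.018,-0.003,0,-0.01,1],[-0.13,0.024,0.018,-0.003,0,-0.01,1],[-0.13,0.024,0.018,-0.003,0,-0.01,1],[-0.13,0.024,0.018,-0.002,0,-0.01,1]]]'

```text
clock: 24.65
tool_pos: [0.4058, 0.1611, 0.2665]
eef_rot: [0.862, -0.024, 0.016, 0.506]
contact_force: [0.5, -0.8, -0.3]
opening: 0.999
```

Request:
move_arm --targets '[[[-0.13,0.024,0.018,0,0,-0.01,1],[-0.11,0.02,0.018,0,0,-0.005,1],[0,0,0,0,0,0,1]]]'

```text
clock: 24.95
tool_pos: [0.4049, 0.1644, 0.2457]
eef_rot: [0.793, 0.01, 0.009, 0.61]
contact_force: [-1.0, -0.3, 0.8]
opening: 1.0
```

```bash
python3 - <<'E'
from h import *
print(r.get_state()['q'].round(2),r.get_state()['tool_pos'].round(3)); err(*gp((.401,.16,.18),-90,75))
E
```

```text
[-1.02  1.02  0.13  1.73  0.59  1.57 -1.26] [0.405 0.164 0.246]
turn [ 0.002  0.002 -0.026] shift [-0.0039 -0.0122 -0.0678] F [-1.  -0.3  0.8] open 1.0 t 24.95
```

Request:
move_arm --targets '[[[0,0,-0.026,-0.004,-0.012,-0.02,1],[0,0,0,0,0,-0.03,1],[0,0,0,0,0,-0.015,1],[0,0,0,0,0,0,1]]]'

```text
clock: 25.35
tool_pos: [0.4025, 0.1525, 0.1806]
eef_rot: [0.797, -0.004, 0.003, 0.605]
contact_force: [-0.5, -0.3, 0.4]
opening: 1.0
```

```bash
python3 - <<'E'
from h import *
err(*gp((.401,.16,.066),-90,75))
E
```

```text
turn [-0.011  0.01   0.004] shift [-0.0015 -0.0002 -0.1166] F [-0.5 -0.3  0.4] open 1.0 t 25.35
```

Request:
move_arm --targets '[[[-0.01,0.01,0,-0.001,0,-0.03,1],[0,0,0,0,0,-0.03,1],[0,0,0,0,0,-0.02,1],[0,0,0,0,0,-0.01,1],[0,0,0,0,0,0,1]]]'

```text
clock: 25.85
tool_pos: [0.4052, 0.1541, 0.095]
eef_rot: [0.797, -0.006, 0.002, 0.604]
contact_force: [-0.7, -0.4, 0.5]
opening: 1.001
```

```bash
python3 - <<'E'
from h import *
err(*gp((.401,.16,.066),-90,75))
E
```

```text
turn [-0.012  0.011  0.007] shift [-0.0042 -0.0019 -0.0311] F [-0.7 -0.4  0.5] open 1.001 t 25.85
```

Request:
move_arm --targets '[[[-0.012,0.01,0.005,-0.004,-0.002,-0.015,0.8],[0,0,0,0,0,-0.014,0.5],[0,0,0,0,0,0,0.5],[0,0,0,0,0,0,0.5],[0,0,0,0,0,0,0.5]]]'

```text
clock: 26.35
tool_pos: [0.4039, 0.1534, 0.0708]
eef_rot: [0.795, -0.004, 0.003, 0.607]
contact_force: [0.4, -0.1, -0.4]
opening: 0.573
```

```bash
python3 - <<'E'
from h import *
err(*gp((.401,.16,.066),-90,75))
E
```

```text
turn [-0.004  0.009  0.003] shift [-0.0029 -0.0012 -0.0068] F [ 0.4 -0.1 -0.4] open 0.573 t 26.35
```

Request:
move_arm --targets '[[[0,0.008,0,-0.002,-0.001,-0.007,0.4],[0,0,0,0,0,0,0],[0,0,0,0,0,0,0],[0,0,0,0,0,0,0],[0,0,0,0,0,0,0]]]' --force 50

```text
clock: 26.85
tool_pos: [0.4019, 0.1526, 0.0645]
eef_rot: [0.795, -0.002, -0.001, 0.607]
contact_force: [-0.6, 0.1, -0.3]
opening: 0.298
```

Request:
move_arm --targets '[[[0,0,0,0,0,0,0],[0,0,0,0,0,0,0],[0,0,0,0,0,0,0],[0,0,0,0,0,0,0]]]'

```text
clock: 27.25
tool_pos: [0.4019, 0.1526, 0.0645]
eef_rot: [0.795, -0.002, -0.001, 0.607]
contact_force: [-0.6, -0.6, -0.4]
opening: 0.301
```

```bash
python3 - <<'E'
from h import *
err(*gp((.401,.16,.066),-90,75))
E
```

```text
turn [-0.005  0.001  0.004] shift [-0.0009 -0.0003 -0.0006] F [-0.6 -0.6 -0.4] open 0.301 t 27.25
```

Request:
move_arm --targets '[[[0,0,0,0,0,0.02,0],[0,0,0,0,0,0.04,0],[0,0,0,0,0,0.04,0],[0,0,0,0,0,0.04,0],[0.1,0,0,0,0,0.04,0]]]'

```text
clock: 27.75
tool_pos: [0.3999, 0.1549, 0.2387]
eef_rot: [0.826, 0.004, -0.004, 0.563]
contact_force: [0.5, 1.2, -2.2]
opening: 0.296
```

Request:
move_arm --targets '[[[0.135,0,0,0,0,0.02,0],[0.135,0,0,0,0,0,0],[0.135,0,0,0,0,0,0],[0.135,0,0,0,0,0,0],[0.135,0,0,0,0,0,0]]]'

```text
clock: 28.25
tool_pos: [0.4012, 0.1605, 0.2619]
eef_rot: [0.971, 0.006, 0.004, 0.24]
contact_force: [-0.1, 0.2, -3.7]
opening: 0.296
```

Request:
move_arm --targets '[[[0.135,0,0,0,0,0,0],[0.135,0,0,0,0,0,0],[0.135,0,0,0.01,0,0,0],[0.135,0,0,0.02,0,0,0],[0,0,-0.1,0.02,0,0,0]]]'

```text
clock: 28.75
tool_pos: [0.45, 0.1508, 0.2638]
eef_rot: [0.998, -0.051, 0.009, -0.036]
contact_force: [1.1, -0.2, -3.2]
opening: 0.298
```

```bash
python3 - <<'E'
from h import *
print(r.get_state()['q'].round(2),r.get_state()['tool_pos'].round(3)); s=r.get_state(); e=Ro.from_quat(s['eef_rot'])
print(e.as_matrix().round(3)); err(*gp((.6396,.155,.25),176.1,-15))
E
```

```text
[-0.2   0.47 -0.28  2.02  0.12  0.62 -0.64] [0.45  0.151 0.264]
[[ 0.995 -0.102  0.022]
 [-0.103 -0.992  0.071]
 [ 0.015 -0.073 -0.997]]
turn [ 0.147 -0.149 -1.529] shift [ 0.1917  0.0041 -0.0215] F [ 1.1 -0.2 -3.2] open 0.298 t 28.75
```

Request:
move_arm --targets '[[[0,0,-0.14,0.018,0,0,0],[0,0,-0.14,0.018,0,0,0],[0,0,-0.14,0.018,0,0,0],[0,0,-0.14,0.018,0,0,0],[0,0,-0.14,0.018,0,0,0]]]'

```text
clock: 29.25
tool_pos: [0.54, 0.1402, 0.2613]
eef_rot: [0.913, -0.406, 0.017, -0.026]
contact_force: [-0.1, 0.2, -3.4]
opening: 0.298
```

Request:
move_arm --targets '[[[0,0,-0.14,0.018,0,0,0],[0,0,-0.14,0.018,0,0,0],[0,0,-0.14,0.015,0,0,0],[0,0,-0.14,0.01,0,0,0],[0,0,-0.14,0,0,0,0]]]'

```text
clock: 29.75
tool_pos: [0.6, 0.1366, 0.2572]
eef_rot: [0.708, -0.706, 0.022, -0.013]
contact_force: [-0.1, -0.2, -3.0]
opening: 0.295
```

```bash
python3 - <<'E'
from h import *
print(r.get_state()['q'].round(2),r.get_state()['tool_pos'].round(3)); s=r.get_state(); e=Ro.from_quat(s['eef_rot'])
err(*gp((.6396,.155,.22),176.1,-15))
E
```

```text
[-0.45  0.66  0.24  1.65 -0.17  0.81 -1.72] [0.6   0.137 0.257]
turn [ 0.005 -0.212 -0.068] shift [ 0.0416  0.0182 -0.045 ] F [-0.1 -0.2 -3. ] open 0.295 t 29.75
```

Request:
move_arm --targets '[[[0,-0.1,-0.06,0.015,0.009,-0.01,0],[0,-0.1,0,0.015,0.008,-0.01,0],[0,0,0,0.008,0,0,0],[0,0,0,0,0,0,0]]]'

```text
clock: 30.15
tool_pos: [0.6354, 0.1521, 0.2334]
eef_rot: [-0.678, 0.724, -0.092, 0.08]
contact_force: [0.7, -0.2, -2.5]
opening: 0.291
```

```bash
python3 - <<'E'
from h import *
err(*gp((.6396,.155,.18),176.1,-15))
E
```

```text
turn [ 0.007 -0.018 -0.002] shift [ 0.0063  0.0027 -0.0611] F [ 0.7 -0.2 -2.5] open 0.291 t 30.15
```

Request:
move_arm --targets '[[[0.007,-0.018,0,0.005,0.002,-0.02,0],[0,0,0,0,0,-0.025,0],[0,0,0,0,0,-0.02,0],[0,0,0,0,0,0,0]]]'

```text
clock: 30.55
tool_pos: [0.6414, 0.1513, 0.1685]
eef_rot: [-0.677, 0.725, -0.093, 0.087]
contact_force: [-0.8, -0.6, -3.2]
opening: 0.296
```

```bash
python3 - <<'E'
from h import *
err(*gp((.6396,.155,.135),176.1,-15))
E
```

```text
turn [-0.    -0.006  0.001] shift [ 0.0002  0.0036 -0.0412] F [-0.8 -0.6 -3.2] open 0.296 t 30.55
```

Request:
move_arm --targets '[[[0,-0.006,0,0,0.0035,-0.015,0],[0,0,0,0,0,-0.015,0],[0,0,0,0,0,-0.008,0],[0,0,0,0,0,0,0]]]'

```text
clock: 30.95
tool_pos: [0.6444, 0.1526, 0.1324]
eef_rot: [-0.675, 0.726, -0.096, 0.09]
contact_force: [0.5, 0.2, -2.8]
opening: 0.297
```

```bash
python3 - <<'E'
from h import *
err(*gp((.6396,.155,.12),176.1,-15))
q=shot('side')
b=cv2.resize(q['frame'][170:270,210:310],(600,600),interpolation=2)
cv2.imwrite('pics/g5.png',b[:,:,::-1])
E
```

```text
turn [-0.001  0.002  0.004] shift [-0.0027  0.0023 -0.0201] F [ 0.5  0.2 -2.8] open 0.297 t 30.95
```

View pics/g5.png

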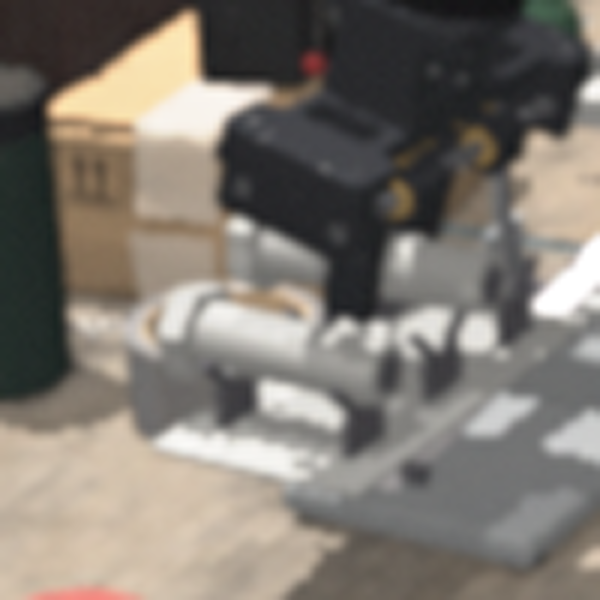

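The long sleeve is above the middle cradle, clear of the short one. I lower it.

Request:
move_arm --targets '[[[0,0,0,-0.002,0.002,-0.008,0],[0,0,0,0,0,-0.008,0]]]'

```text
clock: 31.2
tool_pos: [0.6445, 0.1548, 0.1188]
eef_rot: [-0.675, 0.726, -0.097, 0.092]
contact_force: [-0.9, 0.2, -0.3]
opening: 0.296
```

Request:
move_arm --targets '[[[0,0,0,0,0,-0.004,0],[0,0,0,0,0,-0.002,0]]]'

```text
clock: 31.4
tool_pos: [0.6447, 0.1551, 0.1127]
eef_rot: [-0.675, 0.726, -0.097, 0.093]
contact_force: [-7.1, 1.2, 17.2]
opening: 0.295
```

```bash
python3 - <<'E'
from h import *
err(*gp((.6396,.155,.12),176.1,-15))
E
```

```text
turn [-0.003  0.008  0.005] shift [-0.003  -0.0002 -0.0004] F [-7.1  1.2 17.2] open 0.295 t 31.4
```

Request:
move_arm --targets '[[[0,0,0,0,0,0.002,0],[0,0,0,0,0,0,0.42],[0,0,0,0,0,0,0.42],[0,0,0,0,0,0,0.42],[0,0,0,0,0,0,0.42]]]'

```text
clock: 31.9
tool_pos: [0.6468, 0.1552, 0.1164]
eef_rot: [-0.674, 0.726, -0.099, 0.095]
contact_force: [0.2, -1.0, -0.6]
opening: 0.421
```

Request:
move_arm --targets '[[[0,0,0,0,0,0.01,0.42],[0,0,0,0,0,0.02,0.42],[0,0,0,0,0,0.04,0.42],[0,0,0,0,0,0.04,0.5],[0,0.05,0,0,0,0.04,0.6]]]'

```text
clock: 32.4
tool_pos: [0.641, 0.1542, 0.2667]
eef_rot: [-0.677, 0.728, -0.078, 0.07]
contact_force: [1.5, 0.4, -0.2]
opening: 0.571
```

Request:
move_arm --targets '[[[0,0.12,0,-0.01,-0.01,0,0.6],[0,0.08,0,-0.02,-0.02,0,0.6],[0,0,0,-0.03,-0.03,0,0.6],[0,0,0,-0.03,-0.03,0,0.6],[0,0,0,-0.03,-0.03,0,0.6]]]'

```text
clock: 32.9
tool_pos: [0.5267, 0.037, 0.2797]
eef_rot: [-0.685, 0.728, -0.013, 0.007]
contact_force: [-0.3, -1.7, 0.0]
opening: 0.601
```

```bash
python3 - <<'E'
from h import *
q=shot('side');p=shot('top')
print(r.get_state()['tool_pos'].round(3))
a=cv2.resize(p['frame'][170:270,220:400],(540,300),interpolation=2);b=cv2.resize(q['frame'][170:270,200:380],(540,300),interpolation=2)
cv2.imwrite('pics/g6.png',np.vstack([a,b])[:,:,::-1])
for c,s in blobs(p,(18,120,100),(30,255,255)): print(at_z(p,c,.022).round(4),s)
E
```

```text
[0.523 0.032 0.28 ]
[ 0.4434 -0.0378  0.022 ] [317 248   7   7  36]
[ 0.4307 -0.1243  0.022 ] [339 251  10   9  68]
[ 0.4323 -0.1965  0.022 ] [359 251  10   9  69]
[ 0.4365 -0.2773  0.022 ] [382 251   8   7  40]
```

View pics/g6.png

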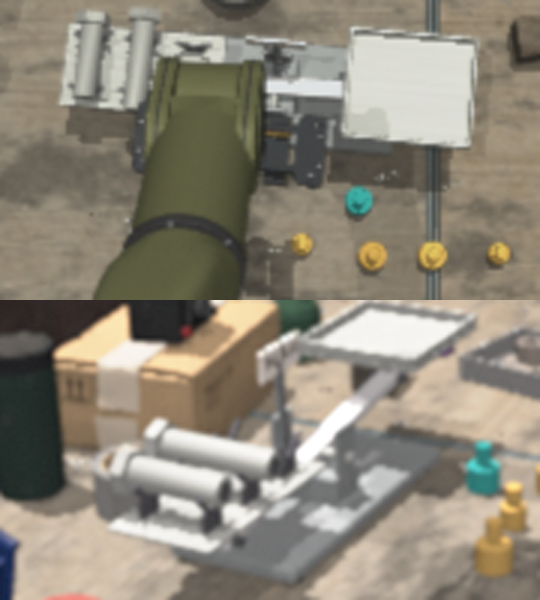

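Both sleeves are seated in both V plates. The weights and the look-alike are unmoved in view. Next, the brass weights.

```bash
python3 - <<'E'
from h import *
q=shot('side')
for c,s in blobs(q,(18,120,100),(30,255,255)): print(c.round(1),s)
for X in ((.4327,.0481,.022),(.4434,-.0378,.022),(.4306,-.1245,.022),(.4322,-.1966,.022),(.4366,-.2774,.022)): print(np.round(proj(q,X),1))
err((.4327,.0481,.12),down(-1.6))
E
```

```text
[145.9 424.3] [419 144  12   6  56]
[220.4 389.4] [379 203  21  33 295]
[248.5 366.4] [359 232  16  30 239]
[384.2 205.8] [186 372  30  21 260]
[251.7 364.3]
[238.  370.7]
[226.8 384.3]
[217.7 390.8]
[208.2 396.6]
turn [0.011 0.026 0.037] shift [-0.0928  0.0128 -0.16  ] F [-0.8  0.6  0.6] open 0.6 t 33.05
```

Request:
move_arm --targets '[[[0,0.02,0.03,-0.03,0.005,-0.03,0.6],[0,0,0,-0.03,0.004,-0.04,0.6],[0,0,0,-0.02,0,-0.04,0.6],[0,0,0,0,0,-0.03,0.6],[0,0,0,0,0,0,0.6]]]' --force 30

```text
clock: 33.55
tool_pos: [0.452, 0.0498, 0.1408]
eef_rot: [-0.696, 0.718, -0.011, 0.007]
contact_force: [-0.2, -0.1, -1.2]
opening: 0.602
```

```bash
python3 - <<'E'
from h import *
err((.4327,.0481,.043),down(-1.6))
E
```

```text
turn [0.005 0.025 0.001] shift [-0.0193 -0.0017 -0.0978] F [-0.2 -0.1 -1.2] open 0.602 t 33.55
```

Request:
move_arm --targets '[[[0.005,0.025,0,-0.018,-0.002,-0.02,0.6],[0,0,0,0,0,-0.02,0.6],[0,0,0,0,0,-0.02,0.6],[0,0,0,0,0,0,0.6]]]'

```text
clock: 33.95
tool_pos: [0.4424, 0.0517, 0.0826]
eef_rot: [-0.697, 0.717, -0.003, 0.006]
contact_force: [-0.6, -0.2, 0.0]
opening: 0.6
```

```bash
python3 - <<'E'
from h import *
err((.4327,.0481,.043),down(-1.6))
E
```

```text
turn [-0.004  0.012 -0.002] shift [-0.0097 -0.0036 -0.0396] F [-0.6 -0.2  0. ] open 0.6 t 33.95
```

Request:
move_arm --targets '[[[0,0.012,0,-0.009,-0.003,-0.012,0.6],[0,0,0,-0.001,-0.001,-0.014,0.6],[0,0,0,-0.001,0,-0.01,0.6]]]'

```text
clock: 34.25
tool_pos: [0.4428, 0.0505, 0.0547]
eef_rot: [-0.698, 0.716, 0.001, 0.003]
contact_force: [0.8, -0.5, -0.2]
opening: 0.6
```

```bash
python3 - <<'E'
from h import *
err((.4327,.0481,.043),down(-1.6))
E
```

```text
turn [-0.006  0.003 -0.004] shift [-0.0101 -0.0024 -0.0117] F [ 0.8 -0.5 -0.2] open 0.6 t 34.25
```

Request:
move_arm --targets '[[[0,0,0,-0.01,-0.002,0,0.6],[0,0,0,-0.003,0,0,0.6]]]'

```text
clock: 34.45
tool_pos: [0.4389, 0.0514, 0.0585]
eef_rot: [-0.698, 0.716, 0.002, 0.005]
contact_force: [-0.3, 0.3, -0.4]
opening: 0.599
```

```bash
python3 - <<'E'
from h import *
print(r.get_state()['q'].round(3))
err((.4327,.0481,.043),down(-1.6))
E
```

```text
[-0.237  0.854  0.036  2.251 -0.878  0.047 -0.932]
turn [-0.01   0.006 -0.004] shift [-0.0062 -0.0033 -0.0155] F [-0.3  0.3 -0.4] open 0.599 t 34.45
```

Request:
move_arm --targets '[[[-0.01,0.09,0,-0.004,-0.003,0,0.6],[0,0.09,0,-0.003,0,0,0.6]]]'

```text
clock: 34.65
tool_pos: [0.4326, 0.0531, 0.0624]
eef_rot: [-0.696, 0.713, 0.066, -0.059]
contact_force: [0.1, 1.0, -1.0]
opening: 0.6
```

```bash
python3 - <<'E'
from h import *
print(r.get_state()['q'].round(3))
err((.4327,.0481,.044),Ro.from_rotvec([0,.175,0])*down(-1.6))
E
```

```text
[-0.404  0.909  0.353  2.114 -0.789  0.453 -0.987]
turn [-0.013 -0.001 -0.004] shift [ 0.0001 -0.005  -0.0184] F [ 0.1  1.  -1. ] open 0.6 t 34.65
```

Good: the backward lean frees the wrist.

Request:
move_arm --targets '[[[-0.01,0,0,0,-0.005,-0.01,0.6],[0,0,0,0,0,-0.008,0.6]]]'

```text
clock: 34.85
tool_pos: [0.4392, 0.0497, 0.046]
eef_rot: [-0.698, 0.712, 0.058, -0.058]
contact_force: [1.0, -0.0, 0.7]
opening: 0.601
```

```bash
python3 - <<'E'
from h import *
err((.4327,.0481,.044),Ro.from_rotvec([0,.175,0])*down(-1.6))
E
```

```text
turn [-0.003  0.012 -0.009] shift [-0.0065 -0.0016 -0.002 ] F [ 1.  -0.   0.7] open 0.601 t 34.85
```

Request:
move_arm --targets '[[[0,0.01,0,-0.006,-0.001,-0.002,0.5],[0,0,0,-0.001,0,0,0],[0,0,0,0,0,0,0],[0,0,0,0,0,0,0],[0,0,0,0,0,0,0]]]'

```text
clock: 35.35
tool_pos: [0.4301, 0.0489, 0.044]
eef_rot: [-0.697, 0.712, 0.062, -0.06]
contact_force: [0.0, 0.4, -1.2]
opening: 0.171
```

Request:
move_arm --targets '[[[0,0,0,0,0,0,0],[0,0,0,0,0,0,0],[0,0,0,0,0,0,0],[0,0,0,0,0,0,0]]]'

```text
clock: 35.75
tool_pos: [0.4302, 0.0489, 0.044]
eef_rot: [-0.697, 0.712, 0.062, -0.06]
contact_force: [-0.8, -0.4, -1.0]
opening: 0.171
```

```bash
python3 - <<'E'
from h import *
err((.4327,.0481,.044),Ro.from_rotvec([0,.175,0])*down(-1.6))
E
```

```text
turn [-0.007  0.003 -0.006] shift [ 0.0025 -0.0008  0.    ] F [-0.8 -0.4 -1. ] open 0.171 t 35.75
```

Request:
move_arm --targets '[[[0,0,0,0,0,0.02,0],[0,0,0,0,0,0.04,0],[0,0,0,0,0,0.045,0],[0,0,0,0,0,0.045,0],[0,0,0,0,-0.02,0.03,0]]]'

```text
clock: 36.25
tool_pos: [0.4265, 0.0311, 0.2259]
eef_rot: [-0.698, 0.71, 0.066, -0.064]
contact_force: [1.3, -0.5, -2.6]
opening: 0.17
```

Request:
move_arm --targets '[[[0,0,0,0.03,-0.03,0.01,0],[0,0,0,0.03,-0.03,0,0],[0,0,0,0.03,-0.03,0,0],[0,0,0,0.03,-0.03,0,0],[0,0,0,0.02,-0.015,0,0]]]'

```text
clock: 36.75
tool_pos: [0.5674, -0.107, 0.2412]
eef_rot: [-0.699, 0.709, 0.067, -0.062]
contact_force: [0.0, 0.5, -1.8]
opening: 0.168
```

```bash
python3 - <<'E'
from h import *
print(r.get_state()['q'].round(2))
err((.60,-.125,.20),Ro.from_rotvec([0,.175,0])*down(-1.6))
E
```

```text
[-0.23  0.8   0.65  1.58 -0.46  1.11 -1.04]
turn [-0.011 -0.007 -0.014] shift [ 0.0326 -0.018  -0.0412] F [ 0.   0.5 -1.8] open 0.168 t 36.75
```

Request:
move_arm --targets '[[[-0.01,0,0,0.016,-0.009,-0.01,0],[0,0,0,0.014,-0.008,-0.01,0],[0,0,0,0,0,-0.015,0]]]'

```text
clock: 37.05
tool_pos: [0.6006, -0.129, 0.2056]
eef_rot: [-0.698, 0.711, 0.061, -0.065]
contact_force: [-0.3, 1.1, -1.8]
opening: 0.169
```

```bash
python3 - <<'E'
from h import *
err((.60,-.125,.175),Ro.from_rotvec([0,.175,0])*down(-1.6))
E
```

```text
turn [ 0.002 -0.003 -0.01 ] shift [-0.0006  0.004  -0.0306] F [-0.3  1.1 -1.8] open 0.169 t 37.05
```

Request:
move_arm --targets '[[[0,0,0,0,0.004,-0.012,0],[0,0,0,0,0,-0.01,0]]]'

```text
clock: 37.25
tool_pos: [0.5981, -0.123, 0.1802]
eef_rot: [-0.697, 0.711, 0.063, -0.066]
contact_force: [-0.2, 0.5, -1.2]
opening: 0.17
```

Request:
move_arm --targets '[[[0,0,0,0,0,-0.005,0],[0,0,0,0,0,-0.003,0]]]'

```text
clock: 37.45
tool_pos: [0.596, -0.1208, 0.17]
eef_rot: [-0.698, 0.71, 0.065, -0.066]
contact_force: [0.7, -0.9, -2.2]
opening: 0.173
```

Request:
move_arm --targets '[[[0,0,0,0,0,-0.004,0],[0,0,0,0,0,-0.002,0]]]'

```text
clock: 37.65
tool_pos: [0.5957, -0.1211, 0.1648]
eef_rot: [-0.698, 0.71, 0.065, -0.067]
contact_force: [-0.3, 0.3, 1.4]
opening: 0.17
```

Contact: the weight stands on the pan floor. I release it.

Request:
move_arm --targets '[[[0,0,0,0,0,0,0.45],[0,0,0,0,0,0,0.45],[0,0,0,0,0,0,0.45],[0,0,0,0,0,0,0.45],[0,0,0,0,0,0.03,0.45]]]'

```text
clock: 38.15
tool_pos: [0.5948, -0.1198, 0.1934]
eef_rot: [-0.698, 0.71, 0.067, -0.067]
contact_force: [-0.5, 0.6, -0.3]
opening: 0.446
```

Request:
move_arm --targets '[[[0,0,0,0,0,0.04,0.5],[0,0,0,0,0,0.04,0.6],[0,0,0,-0.03,0,0,0.6],[0,0,0,-0.04,0,0,0.6],[0,0,0,-0.04,0,0,0.6]]]'

```text
clock: 38.65
tool_pos: [0.4892, -0.1209, 0.2798]
eef_rot: [-0.7, 0.709, 0.06, -0.064]
contact_force: [-0.3, -0.9, 0.4]
opening: 0.601
```

```bash
python3 - <<'E'
from h import *
p=shot('top');q=shot('side')
for c,s in blobs(p,(18,120,100),(30,255,255)): print(at_z(p,c,.022).round(4),s)
print('side');
for c,s in blobs(q,(18,120,100),(30,255,255)): print(c.round(1),s)
cv2.imwrite('pics/s_w1.png',q['frame'][:,:,::-1])
err((.4306,-.1245,.12),Ro.from_rotvec([0,.175,0])*down(-1.6))
E
```

```text
[ 0.4305 -0.1241  0.022 ] [340 251   9   9  63]
[ 0.4324 -0.1972  0.022 ] [360 251   9   9  68]
[ 0.4365 -0.2773  0.022 ] [382 251   8   7  40]
side
[145.9 424.3] [419 144  12   6  56]
[180.9 330.7] [327 173   8  14  76]
[220.5 389.5] [380 203  20  33 301]
[239.7 370.5] [367 232   8  15  77]
[384.2 205.8] [186 372  30  21 259]
turn [-0.002 -0.009 -0.011] shift [-0.0524 -0.0038 -0.1596] F [1.2 0.5 0.1] open 0.602 t 38.75
```

Request:
move_arm --targets '[[[0,0,-0.01,-0.02,-0.001,-0.03,0.5],[0,0,0,-0.015,-0.001,-0.035,0.5],[0,0,0,-0.015,0,-0.035,0.5],[0,0,0,-0.01,0,-0.03,0.5]]]'

```text
clock: 39.15
tool_pos: [0.4277, -0.124, 0.1506]
eef_rot: [-0.695, 0.714, 0.057, -0.06]
contact_force: [0.6, 0.2, 1.1]
opening: 0.499
```

```bash
python3 - <<'E'
from h import *
print(r.get_state()['q'].round(2))
err((.4306,-.1243,.044),Ro.from_rotvec([0,.175,0])*down(-1.6))
E
```

```text
[-0.16  0.77  0.54  2.07 -0.56  0.62 -0.82]
turn [ 0.002  0.009 -0.003] shift [ 0.0029 -0.0003 -0.1066] F [0.6 0.2 1.1] open 0.499 t 39.15
```

Request:
move_arm --targets '[[[0,0.009,0,0.002,0,-0.03,0.5],[0,0,0,0,0,-0.03,0.5],[0,0,0,0,0,-0.02,0.5]]]'

```text
clock: 39.45
tool_pos: [0.4304, -0.124, 0.0668]
eef_rot: [-0.695, 0.714, 0.06, -0.063]
contact_force: [0.1, 0.3, 0.8]
opening: 0.499
```

```bash
python3 - <<'E'
from h import *
err((.4306,-.1243,.044),Ro.from_rotvec([0,.175,0])*down(-1.6))
E
```

```text
turn [ 0.001  0.001 -0.002] shift [ 0.0002 -0.0003 -0.0228] F [0.1 0.3 0.8] open 0.499 t 39.45
```

Request:
move_arm --targets '[[[0,0,0,0,0,-0.012,0.5],[0,0,0,0,0,-0.009,0.5],[0,0,0,0,0,-0.001,0],[0,0,0,0,0,0,0],[0,0,0,0,0,0,0]]]'

```text
clock: 39.95
tool_pos: [0.4329, -0.1246, 0.0426]
eef_rot: [-0.695, 0.714, 0.06, -0.062]
contact_force: [0.2, 0.4, 0.6]
opening: 0.255
```

Request:
move_arm --targets '[[[0,0,0,0,0,0,0],[0,0,0,0,0,0,0],[0,0,0,0,0,0,0],[0,0,0,0,0,0,0],[0,0,0,0,0,0,0]]]'

```text
clock: 40.45
tool_pos: [0.434, -0.1245, 0.0441]
eef_rot: [-0.695, 0.714, 0.058, -0.061]
contact_force: [-0.7, 0.1, -2.6]
opening: 0.171
```

```bash
python3 - <<'E'
from h import *
err((.4306,-.1243,.044),Ro.from_rotvec([0,.175,0])*down(-1.6))
E
```

```text
turn [ 0.002  0.006 -0.003] shift [-0.0034  0.0002 -0.0001] F [-0.7  0.1 -2.6] open 0.171 t 40.45
```

Request:
move_arm --targets '[[[0,0,0,0,0,0.02,0],[0,0,0,0,0,0.04,0],[0,0,0,0,0,0.045,0],[0,0,0,0,0,0.045,0],[0,0,0,0.02,-0.01,0.04,0]]]'

```text
clock: 40.95
tool_pos: [0.4469, -0.1313, 0.2357]
eef_rot: [-0.694, 0.714, 0.067, -0.065]
contact_force: [2.7, -0.5, -3.4]
opening: 0.168
```

Request:
move_arm --targets '[[[0,0,0,0.03,-0.015,0,0],[0,0,0,0.04,-0.02,0,0],[0,0,0,0.04,-0.02,0,0],[0,0,0,0.02,-0.01,0,0]]]'

```text
clock: 41.35
tool_pos: [0.5815, -0.1976, 0.2425]
eef_rot: [-0.695, 0.714, 0.063, -0.062]
contact_force: [-0.1, 0.9, -1.8]
opening: 0.17
```

```bash
python3 - <<'E'
from h import *
err((.60,-.20,.175),Ro.from_rotvec([0,.175,0])*down(-1.6))
E
```

```text
turn [-0.005 -0.003 -0.002] shift [ 0.0185 -0.0024 -0.0675] F [-0.1  0.9 -1.8] open 0.17 t 41.35
```

Request:
move_arm --targets '[[[0,0,0,0.01,-0.001,-0.01,0],[0,0,0,0.002,0,-0.025,0],[0,0,0,0,0,-0.015,0],[0,0,0,0,0,-0.008,0]]]'

```text
clock: 41.75
tool_pos: [0.5959, -0.2009, 0.1818]
eef_rot: [-0.695, 0.714, 0.062, -0.062]
contact_force: [-0.1, -0.1, -1.1]
opening: 0.167
```

Request:
move_arm --targets '[[[0,0,0,0,0,-0.005,0]]]'

```text
clock: 41.85
tool_pos: [0.5951, -0.2005, 0.1759]
eef_rot: [-0.694, 0.714, 0.063, -0.062]
contact_force: [0.6, 0.2, -1.8]
opening: 0.169
```

Request:
move_arm --targets '[[[0,0,0,0,0,-0.003,0]]]'

```text
clock: 41.95
tool_pos: [0.5946, -0.2003, 0.1727]
eef_rot: [-0.694, 0.714, 0.063, -0.062]
contact_force: [0.1, -0.2, -0.9]
opening: 0.169
```

Request:
move_arm --targets '[[[0,0,0,0,0,-0.005,0],[0,0,0,0,0,-0.003,0]]]'

```text
clock: 42.15
tool_pos: [0.5948, -0.2004, 0.1653]
eef_rot: [-0.694, 0.714, 0.063, -0.062]
contact_force: [-0.4, 0.0, -2.1]
opening: 0.17
```

Request:
move_arm --targets '[[[0,0,0,0,0,-0.002,0]]]'

```text
clock: 42.25
tool_pos: [0.5949, -0.2006, 0.1636]
eef_rot: [-0.694, 0.714, 0.062, -0.062]
contact_force: [-0.3, 0.2, -0.4]
opening: 0.17
```

Request:
move_arm --targets '[[[0,0,0,0,0,-0.002,0]]]'

```text
clock: 42.35
tool_pos: [0.5949, -0.2007, 0.1619]
eef_rot: [-0.694, 0.714, 0.062, -0.062]
contact_force: [-0.3, 0.4, -1.1]
opening: 0.169
```

Request:
move_arm --targets '[[[0,0,0,0,0,-0.004,0],[0,0,0,0,0,-0.003,0]]]'

```text
clock: 42.55
tool_pos: [0.5948, -0.2012, 0.1553]
eef_rot: [-0.694, 0.714, 0.062, -0.062]
contact_force: [-0.8, 0.6, 0.9]
opening: 0.173
```

Request:
move_arm --targets '[[[0,0,0,0,0,0,0.45],[0,0,0,0,0,0,0.45],[0,0,0,0,0,0,0.45],[0,0,0,0,0,0,0.45],[0,0,0,0,0,0.03,0.45]]]'

```text
clock: 43.05
tool_pos: [0.5939, -0.1995, 0.1823]
eef_rot: [-0.694, 0.714, 0.064, -0.063]
contact_force: [-0.2, 1.0, -0.7]
opening: 0.451
```

Request:
move_arm --targets '[[[0,0,0,0,0,0.04,0.5],[0,0,0,0,0,0.04,0.5],[0,0,0,-0.03,0,0,0.5],[0,0,0,-0.04,0,0,0.5],[0,0,0,-0.04,-0.02,0,0.5]]]'

```text
clock: 43.55
tool_pos: [0.4893, -0.2181, 0.2684]
eef_rot: [-0.699, 0.71, 0.058, -0.06]
contact_force: [0.6, -1.5, -0.3]
opening: 0.502
```

```bash
python3 - <<'E'
from h import *
p=shot('top');q=shot('side')
for c,s in blobs(p,(18,120,100),(30,255,255)): print(at_z(p,c,.022).round(4),s)
print('side');
for c,s in blobs(q,(18,120,100),(30,255,255)): print(c.round(1),s)
cv2.imwrite('pics/s_w2.png',q['frame'][:,:,::-1])
# beam: align cradle patch (sleeve in cradle) vs earlier side pictures by template matching
gray=lambda f:cv2.cvtColor(f,cv2.COLOR_BGR2GRAY)
new=gray(q['frame'][:,:,::-1].copy())
old=gray(cv2.imread('pics/s_w1.png'))
for nm,(a,b,c,d) in {'cradle':(208,246,236,285),'box(fixed)':(150,190,220,240)}.items():
    t=old[a:b,c:d]; m=cv2.matchTemplate(cv2.resize(new,None,fx=5,fy=5,interpolation=2),cv2.resize(t,None,fx=5,fy=5,interpolation=2),cv2.TM_CCOEFF_NORMED)
    _,v,_,l=cv2.minMaxLoc(m); print(nm,'shift px',l[0]/5-c,l[1]/5-a,round(v,3))
for z in (.115,.123,.128,.136): print(z,np.round(proj(q,(.642,.185,z)),2))
err((.4366,-.2774,.15),Ro.from_rotvec([0,.175,0])*down(-1.6))
E
```

```text
[ 0.6154 -0.1272  0.022 ] [341 201   9   9  65]
[ 0.4326 -0.1975  0.022 ] [360 251   9   9  62]
[ 0.4366 -0.2782  0.022 ] [383 251   7   7  37]
side
[145.9 424.3] [419 144  12   6  56]
[177.3 342.3] [338 169   9  15  90]
[184.7 331. ] [327 176   9  15  86]
[215.7 392.7] [386 203  14  23 182]
[239.6 370.5] [367 232   8  15  76]
[384.2 205.9] [186 372  30  21 256]
cradle shift px -0.4000000000000057 -4.400000000000006 0.982
box(fixed) shift px 0.0 0.0 1.0
0.115 [227.24 267.46]
0.123 [224.31 267.29]
0.128 [222.47 267.18]
0.136 [219.52 267.02]
turn [0.001 0.003 0.001] shift [-0.0462 -0.054  -0.1195] F [ 0.7 -0.9  0.7] open 0.5 t 43.65
```

The cradle side rose about 12 mm, leaving about 100 g surplus there. One small weight should level it.

Request:
move_arm --targets '[[[0,0,0,-0.015,-0.02,-0.03,0.5],[0,0,0,-0.015,-0.02,-0.035,0.5],[0,0,0,-0.01,-0.01,-0.03,0.5],[0,0,0,0,0,-0.015,0.5]]]'

```text
clock: 44.05
tool_pos: [0.4444, -0.2769, 0.1601]
eef_rot: [-0.694, 0.716, 0.054, -0.06]
contact_force: [-0.5, -0.5, 0.3]
opening: 0.503
```

```bash
python3 - <<'E'
from h import *
err((.4366,-.2776,.040),Ro.from_rotvec([0,.175,0])*down(-1.6))
E
```

```text
turn [0.006 0.014 0.001] shift [-0.0078 -0.0007 -0.1201] F [-0.5 -0.5  0.3] open 0.503 t 44.05
```

Request:
move_arm --targets '[[[0.006,0.014,0,-0.007,0,-0.03,0.5],[0,0,0,0,0,-0.03,0.5],[0,0,0,0,0,-0.025,0.5]]]'

```text
clock: 44.35
tool_pos: [0.4392, -0.2793, 0.0733]
eef_rot: [-0.693, 0.716, 0.058, -0.062]
contact_force: [-0.2, 0.9, 0.1]
opening: 0.499
```

```bash
python3 - <<'E'
from h import *
err((.4366,-.2776,.040),Ro.from_rotvec([0,.175,0])*down(-1.6))
E
```

```text
turn [0.003 0.005 0.003] shift [-0.0026  0.0017 -0.0333] F [-0.2  0.9  0.1] open 0.499 t 44.35
```

Request:
move_arm --targets '[[[0,0.005,0,-0.003,0.002,-0.015,0.5],[0,0,0,-0.001,0,-0.013,0.5],[0,0,0,0,0,-0.004,0.3],[0,0,0,0,0,0,0],[0,0,0,0,0,0,0]]]'

```text
clock: 44.85
tool_pos: [0.4361, -0.2775, 0.0374]
eef_rot: [-0.693, 0.716, 0.061, -0.064]
contact_force: [0.2, -0.0, -0.5]
opening: 0.252
```

Request:
move_arm --targets '[[[0,0,0,0,0,0,0],[0,0,0,0,0,0,0],[0,0,0,0,0,0,0],[0,0,0,0,0,0,0],[0,0,0,0,0,0,0]]]'

```text
clock: 45.35
tool_pos: [0.4377, -0.2783, 0.0395]
eef_rot: [-0.693, 0.716, 0.058, -0.063]
contact_force: [0.9, -0.0, -0.4]
opening: 0.168
```

```bash
python3 - <<'E'
from h import *
err((.4366,-.2776,.040),Ro.from_rotvec([0,.175,0])*down(-1.6))
E
```

```text
turn [0.004 0.003 0.003] shift [-0.0011  0.0007  0.0005] F [ 0.9 -0.  -0.4] open 0.168 t 45.35
```

Request:
move_arm --targets '[[[0,0,0,0,0,0.02,0],[0,0,0,0,0,0.045,0],[0,0,0,0,0,0.045,0],[0,0,0,0,0,0.045,0],[0,0,0,0.02,0.01,0.045,0]]]'

```text
clock: 45.85
tool_pos: [0.4504, -0.2666, 0.2399]
eef_rot: [-0.69, 0.717, 0.066, -0.066]
contact_force: [1.2, -0.2, -0.2]
opening: 0.175
```

Request:
move_arm --targets '[[[0,0,0,0.035,0.02,0,0],[0,0,0,0.04,0.022,0,0],[0,0,0,0.04,0.022,0,0],[0,0,0,0.03,0.02,0,0],[0,0,0,0.015,0.01,0,0]]]'

```text
clock: 46.35
tool_pos: [0.6168, -0.171, 0.2487]
eef_rot: [-0.689, 0.72, 0.06, -0.063]
contact_force: [-0.4, 0.6, -1.1]
opening: 0.166
```

```bash
python3 - <<'E'
from h import *
err((.64,-.162,.16),Ro.from_rotvec([0,.175,0])*down(-1.6))
E
```

```text
turn [0.003 0.002 0.014] shift [ 0.0232  0.009  -0.0887] F [-0.4  0.6 -1.1] open 0.166 t 46.35
```

Request:
move_arm --targets '[[[0,0,0,0.012,0.005,-0.015,0],[0,0,0,0.006,0.003,-0.03,0],[0,0,0,0,0,-0.025,0],[0,0,0,0,0,-0.015,0]]]'

```text
clock: 46.75
tool_pos: [0.6397, -0.1585, 0.162]
eef_rot: [-0.692, 0.717, 0.058, -0.06]
contact_force: [0.1, -1.1, -1.7]
opening: 0.17
```

```bash
python3 - <<'E'
from h import *
err((.64,-.162,.147),Ro.from_rotvec([0,.175,0])*down(-1.6))
E
```

```text
turn [0.002 0.008 0.007] shift [ 0.0003 -0.0035 -0.015 ] F [ 0.1 -1.1 -1.7] open 0.17 t 46.75
```

Request:
move_arm --targets '[[[0,0.008,0,0,-0.003,-0.01,0],[0,0,0,0,0,-0.006,0]]]'

```text
clock: 46.95
tool_pos: [0.6386, -0.1616, 0.1441]
eef_rot: [-0.691, 0.717, 0.062, -0.064]
contact_force: [-0.6, 0.0, -1.1]
opening: 0.169
```

Request:
move_arm --targets '[[[0,0,0,0,0,-0.004,0]]]'

```text
clock: 47.05
tool_pos: [0.6386, -0.162, 0.1401]
eef_rot: [-0.691, 0.717, 0.062, -0.064]
contact_force: [-1.0, 1.1, 0.8]
opening: 0.169
```

Request:
move_arm --targets '[[[0,0,0,0,0,0,0.45],[0,0,0,0,0,0,0.45],[0,0,0,0,0,0,0.45],[0,0,0,0,0,0,0.45],[0,0,0,0,0,0.03,0.45]]]'

```text
clock: 47.55
tool_pos: [0.6375, -0.1619, 0.1697]
eef_rot: [-0.691, 0.717, 0.063, -0.065]
contact_force: [-0.9, 0.5, 0.2]
opening: 0.452
```

Request:
move_arm --targets '[[[0,0,0,0,0,0.04,0.5],[0,0,0,0,0,0.05,0.5],[0,0,0,-0.03,-0.02,0.02,0.5],[0,0,0,-0.04,-0.04,0,0.5],[0,0,0,-0.04,-0.04,0,0.5]]]'

```text
clock: 48.05
tool_pos: [0.5367, -0.2541, 0.2875]
eef_rot: [-0.698, 0.712, 0.057, -0.061]
contact_force: [0.3, -1.3, -0.5]
opening: 0.496
```

Request:
move_arm --targets '[[[0,0,0,-0.03,-0.045,0,0.5],[0,0,0,-0.03,-0.045,0,0.5],[0,0,0,-0.02,-0.045,0,0.5],[0,0,0,-0.01,-0.045,0,0.5],[0,0,0,0,-0.045,0,0.5]]]'

```text
clock: 48.55
tool_pos: [0.4443, -0.4762, 0.2928]
eef_rot: [-0.697, 0.713, 0.055, -0.059]
contact_force: [0.7, -0.2, -0.3]
opening: 0.506
```

```bash
python3 - <<'E'
from h import *
p=shot('top');q=shot('side')
for c,s in blobs(p,(18,120,100),(30,255,255)): print(at_z(p,c,.022).round(4),s)
gray=lambda f:cv2.cvtColor(f,cv2.COLOR_BGR2GRAY)
new=gray(q['frame'][:,:,::-1].copy()); old=gray(cv2.imread('pics/s_w1.png'))
a,b,c,d=208,246,236,285
m=cv2.matchTemplate(cv2.resize(new,None,fx=5,fy=5,interpolation=2),cv2.resize(old[a:b,c:d],None,fx=5,fy=5,interpolation=2),cv2.TM_CCOEFF_NORMED)
_,v,_,l=cv2.minMaxLoc(m); print('cradle shift px',l[0]/5-c,l[1]/5-a,round(v,3))
A=cv2.resize(p['frame'][150:270,200:450],(750,360),interpolation=2)[:230]
A=cv2.resize(p['frame'][150:265,205:445],(600,288),interpolation=2);B=cv2.resize(q['frame'][160:280,200:440],(600,300),interpolation=2)
cv2.imwrite('pics/f1.png',np.vstack([A,B])[:,:,::-1]); s=r.get_state();print(s['tool_pos'],s['clock'])
E
```

```text
[ 0.657 -0.169  0.022] [354 191   6   7  33]
[ 0.6145 -0.1268  0.022 ] [341 201   9   9  63]
[ 0.6088 -0.2106  0.022 ] [364 203   8   9  61]
[ 0.4434 -0.0378  0.022 ] [317 248   7   7  36]
cradle shift px -0.8000000000000114 -7.400000000000006 0.969
[ 0.44188522 -0.48140494  0.29262883] 48.65
```

View pics/f1.png

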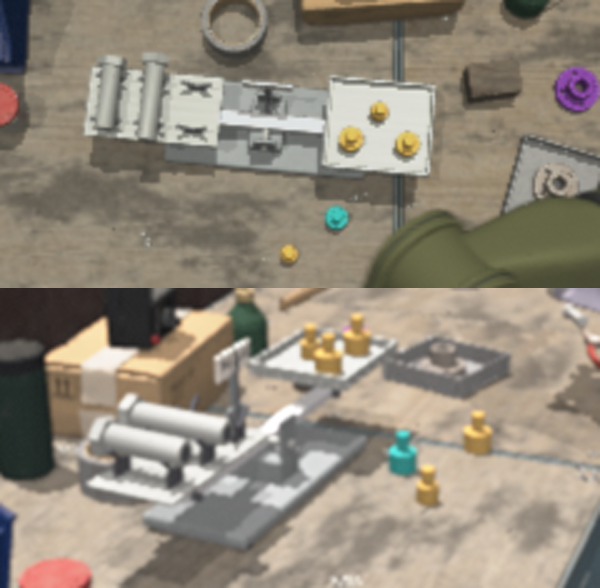

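Request:
move_arm --targets '[[[0,0,0,0,0,0.02,0.5],[0,0,0,0,0,0.01,0.5],[0,0,0,0,0,0,0.5],[0,0,0,0,0,0,0.5],[0,0,0,0,0,0,0.5]]]'

```text
clock: 49.15
tool_pos: [0.4422, -0.4798, 0.3228]
eef_rot: [-0.694, 0.715, 0.055, -0.061]
contact_force: [0.5, 0.1, 0.5]
opening: 0.5
```

```bash
python3 - <<'E'
from h import *
q=shot('side')
gray=lambda f:cv2.cvtColor(f,cv2.COLOR_BGR2GRAY)
new=gray(q['frame'][:,:,::-1].copy()); old=gray(cv2.imread('pics/s_w1.png'))
a,b,c,d=208,246,236,285
m=cv2.matchTemplate(cv2.resize(new,None,fx=5,fy=5,interpolation=2),cv2.resize(old[a:b,c:d],None,fx=5,fy=5,interpolation=2),cv2.TM_CCOEFF_NORMED)
_,v,_,l=cv2.minMaxLoc(m); print('cradle shift px',l[0]/5-c,l[1]/5-a,round(v,3))
if abs(l[1]/5-a+7.5)<.6: print(r.finish_job())
E
```

```text
cradle shift px -0.8000000000000114 -7.400000000000006 0.97
the job is handed in; nothing more can be done
None
```

The weighing is done and handed in at about 49 s: the beam balances with 500 g of brass in the weights pan, so the two sleeves together weigh 500 g.

- **Hub:** it lies flat, boss up, in the grey tray. It was held by the flange rim, lower than I aimed for, and I pressed it onto the tray floor with about 53 N for a moment. That push went through the held hub, not the gripper's body.
- **Sleeves:** only the short one and one long one were there. The short one lies in the outer cradle and the long one in the middle cradle, each seated in both V plates.
- **Weights:** two 200 g and one 100 g stand in the pan. The other 200 g and 100 g stay on the bench.

**Last checks:** from the down stop, the cradle pan rose 7.4 px, against about 7.7 px expected for level. That is within measuring error, since 100 g off would show as about 3 px. The reading was the same in two pictures half a second apart. The last picture showed the weights upright. The tape roll, wooden block and look-alikes looked undisturbed in it; the jar was only partly in view. No check failed.

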